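Load the dust tray and run the extractor from over its guard

ROBOT

A 6-joint arm with a two-finger parallel gripper is mounted at the origin on the work surface. World frame = base frame: x ahead of the robot, y to its left, z up, the work surface at z = 0. Lengths are in m, angles in rad, forces in N, time in s.
With the tool pointing down it reaches from about 0.35 to 0.725 m from the base axis. Payload 6 kg.
Tool frame: the origin (TCP) lies at the very end of the fingers, on their centre line; the grasp point (between the pads) lies 19 mm behind it; z points along the fingers, y is the direction in which the jaws open and shut (so a half turn about z gives the same grasp; the last joint's range is limited). The gripper opens to 85 mm and grips with 20 to 120 N. Pads are 22 mm wide; open, the fingers measure 114 mm over their backs; the gripper's body (76 mm by 85 mm) begins 54 mm behind the grasp point. The pads swing forward as they close: fully open they stand 13 mm farther back than shut.
Start: joints at [-0.887, 0.04, 0.085, 0, -1.615, -0.334], TCP at [0.206, -0.564, 0.231] pointing down, gripper open.
Joint ranges: [-2.56, 2.56], [-1.29, 2.01], [-1.08, 1.49], [-3.29, 1.98], [-2.81, -0.18], [-2.99, 2.99]. Speed limits (rad/s): [2.57, 2.57, 3.01, 3.14, 3.14, 3.14].

INTERFACE

Orientations are given as a 3x3 rotation matrix whose columns are the frame's x, y, z axes.
In Python, from station import bot gives the robot as it stands.
- The arm moves only by the tool apply_moves, never from a script. Its argument "rows" is one flat list of numbers, 7 for each row, row after row: the opening, from -1 (shut) to 1 (fully open), so that 0 is half open, then the shift along the world's x, y, z normalised to -1 to 1, where 1 is 1 m, then the turn, a rotation vector about the world's x, y, z normalised to -1 to 1, where 1 is 0.5 rad. In form: [fingers, dx, dy, dz, ax, ay, az, fingers, dx, dy, dz, ax, ay, az, ...]. A call has 1 to 5 rows; each row is the pose to reach, as a shift and turn from the pose commanded when the call began; what a row does not reach only later rows make up. A row lasts 1/12 s, in which the tool goes at most 41.7 mm and 7.16 degrees, less where a joint would pass 70% of its speed; a pose out of reach is approached as far as the arm can. A call with a number of a shift or a turn outside -1 to 1 is refused whole. A call with a gripper value outside its range is refused whole. The fingers move at their own pace and stop on an object; "newtons" is the grip in N (left out, the last holds). Time passes only in rows, so rows that repeat a pose let the fingers close. It gives the time, the measured TCP pose, the force and the opening at its end, in the units of the state.
- bot.get_obs(): the state, without advancing time (a new reading comes with each control period).
- bot.capture(name): name is "scene" or "top"; returns the picture (384x512x3 uint8, red, green, blue); there is no depth.
- bot.calibration(name): a dict with "vertical_fov" (degrees; the focal length in pixels is half the picture's height over the tangent of half this angle, whatever the lens; pixels are square), "cx", "cy" (the principal point, pixels), "xyz" and "rotation" of the camera in the world. Camera axes: x right, y down, z forward; pixel columns grow to the right and rows downward; lengths in m; the calibration is good to about 2 mm. A picture is of the moment at which its call begins. calibration takes no time and is no camera call.
- bot.sign_off(): hands the job in, once; it reports no verdict.
The state is a dict: "time": time; "joint_pos": joint angles; "dq": joint speeds; "effort": joint torques, N m; "ee_pos": TCP position; "ee_rot": TCP orientation; "wrist_force": force on the tool from outside, world axes, zero at the start; "moment": the same for the moment, N m; "grip_width": opening from 0.0 (shut) to 1.0 (fully open).
Only numpy, scipy, OpenCV 4.12 (cv2) and the standard library are available. Lean on these libraries where they do the work, as an engineer would, in place of code of your own. Each camera call takes 0.05 s, during which the arm holds its last target. There are 200 camera calls.

TASK

Put every hand brush from the bench into the blue dust tray, each bristles down and flat on the tray floor, and once all are in, lift the bent rod off its rest, reach over the guard and with the rod pull the red-balled lever fully over towards the robot. Let the extractor run for about five seconds, then push the lever fully back with the rod and hang the rod in both Vs of its rest as it hung before, bent end the same way and pointing down. Touch the levers with the rod only, never with gripper or arm, leave the grey-balled lever as it is, and do not disturb the glue jar or the tin.

Things in the scene. Friction and masses are not known exactly. Their poses are not given: they have to be found in the camera images.
- station: dust-extraction unit, fixed: grey base plate 460 x 300 x 10 mm with, on its robot side, a shallow blue tray. Origin on the bench surface under the tray's middle; x points away from the robot through the guard, z up. Behind the tray stand the clear guard, then the two switches (210 mm along x), then from 320 mm on a fan housing 70 mm high.
- tray_floor (a point): centre of the tray floor, 10 mm above the bench; axes as the station. The tray is 150 mm (x) x 274 mm (y) inside, its walls 6 mm thick with their top 35 mm above the bench.
- guard_top (a point): middle of the guard's yellow top edge, 105 mm along the station's x and 140 mm above the bench. The guard is an upright clear panel 6 mm thick and 300 mm wide (along y) between two yellow posts 14 mm thick.
- red_switch: black block 70 x 50 x 25 mm of the extractor switch, fixed behind the guard, 105 mm beyond it and 60 mm to one or the other side of its middle (it changes places with the grey switch from start to start). Origin under its centre, 10 mm above the bench; axes as the station. Its lever turns about a level axis along y, 22 mm above this origin.
- red_lever (a joint): lever of the red switch (rad). 0 = off, leaning 0.5 rad away from the robot (+x); 0.5 upright; 1.0 = fully on, at its stop, leaning 0.5 rad towards the robot (-x). It may start a little above 0. Stiff, it stays where it is left; about 1.5 N at the ball moves it.
- red_ball (a point): centre of the red ball (26 mm across) at the end of the red lever's 10 mm steel stem, 80 mm from its pivot; about 102 mm above the bench when fully off or on, 112 mm when upright
- grey_switch: the other switch behind the guard, same build as the red one, with a grey ball: it works the lamp and is to be left alone. Origin under the block's centre.
- grey_lever (a joint): lever of the grey switch (rad), 0 to 1.0 as the red one; starts near 0
- rod_rest: fixed wooden rest on the robot's right: base 210 x 90 x 12 mm, origin on the bench under its middle, and two uprights 12 mm thick, 85 mm either side of the middle along its x, each ending in an open V. The rod hangs in both Vs, its axis level along the rest's x and 150 mm above the bench, handle midway between the uprights, bent end on the +x side.
- rest_front_v (a point): where the rod's axis lies in the +x V of the rest, 85 mm from its middle, 150 mm above the bench. The V opens upward, 40 degrees either side of upright, about 50 mm wide at the mouth, tips 174 mm above the bench; the other V is the same, 170 mm away along -x.
- rod: bent steel rod with wooden handle, 250 g. Origin mid-handle on the rod's axis, also about its balance point; x runs to the bend, z up as it hangs in its rest. Handle block 110 (x) x 24 (y) x 28 mm (z); rod 12 mm thick, runs 180 mm along +x, then bent square into a leg 100 mm down (-z); red knob 36 mm across, centred 118 mm along -x.
- rod_tip (a point): centre of the rounded lower end (6 mm radius) of the rod's bent leg, 180 mm along x and 100 mm down from the rod's origin
- glue_jar: bystander: glue jar 56 mm across, 85 mm high, origin under its centre
- tin: bystander: tin 56 mm across, 90 mm high, origin under its centre
- brush1: hand brush with orange-brown bristles, 180 g, standing on its bristles on the bench at the robot's left (may be absent: None). Origin under its centre, z up, x along its length. Bristles and wooden back together 110 mm (x) x 48 mm (y) x 40 mm high; on top a green-lacquered grip ridge 90 mm (x) x 24 mm (y), from 38 to 68 mm above the origin.
- brush2: hand brush with dark brown bristles, 180 g, standing on its bristles on the bench at the robot's left (may be absent: None). Origin under its centre, z up, x along its length. Bristles and wooden back together 110 mm (x) x 48 mm (y) x 40 mm high; on top a green-lacquered grip ridge 90 mm (x) x 24 mm (y), from 38 to 68 mm above the origin.
- brush3: hand brush with straw-coloured bristles, 180 g, standing on its bristles on the bench at the robot's left (may be absent: None). Origin under its centre, z up, x along its length. Bristles and wooden back together 110 mm (x) x 48 mm (y) x 40 mm high; on top a green-lacquered grip ridge 90 mm (x) x 24 mm (y), from 38 to 68 mm above the origin.
- brush4: hand brush with black bristles, 180 g, standing on its bristles on the bench at the robot's left (may be absent: None). Origin under its centre, z up, x along its length. Bristles and wooden back together 110 mm (x) x 48 mm (y) x 40 mm high; on top a green-lacquered grip ridge 90 mm (x) x 24 mm (y), from 38 to 68 mm above the origin.

How it is judged:
By the outcome, as a careful person would: the job done as asked, in the order asked, and still so for the second after the job is handed in, with the robot touching nothing.
Of brush1, brush2, brush3, brush4 only 2 to 4 are there at a start; the rules pass over those that are not, and their reading is None.
At some moment in a run one of brush1, brush2, brush3, brush4 may be knocked a few centimetres aside while the robot is not near it.
It also fails if it takes over 210 s, if anything falls off the work surface, if the arm or the gripper's body presses on something with over 40 N, if the wrist force passes 120 N, or if a joint passes its speed limit or range.

## Working session

There is one attempt and no reset: what is moved stays moved. The work goes in short steps, Python scripts to look and compute and a tool call to move; the robot and the scene stay as the last step left them, time stands still between calls to the robot, and variables do not carry over. Pictures are saved under pics/ and viewed, about 12 in all and at most 16, crops included, and the job is handed in when it is done.

Besides the shell and the picture viewer there is one more tool, called after "Emit:" as name(argument=value, ...) on one line, values as JSON. apply_moves: Moves the arm, as the interface text tells. Scaled input: -1 to 1 covers 1 m each way for a shift and 0.5 rad each way for a turn. Its arguments: {"type":"object","properties":{"rows":{"type":"array","items":{"type":"number"}},"newtons":{"type":"number"}},"required":["rows"]}

```bash
mkdir -p pics; ls; python3 - <<'E'
from station import bot
import cv2
o=bot.get_obs(); print(o)
for n in("scene","top"):
    im=bot.capture(n); cv2.imwrite(f"pics/{n}0.png",im[:,:,::-1]); print(bot.calibration(n))
E
```

```text
pics
{'time': 0.0, 'joint_pos': array([-8.87342298e-01,  4.07979262e-02,  8.38157376e-02, -4.81706329e-04,
       -1.61546424e+00, -3.33691542e-01]), 'dq': array([-0.00095102,  0.00098801,  0.00091114, -0.00221353,  0.00083728,
       -0.00023027]), 'effort': array([-9.98269716e-04, -3.68210649e+01,  3.47403896e+01,  6.93205386e+00,
       -5.55983992e-03, -5.72793908e-06]), 'ee_pos': array([ 0.20557819, -0.56334396,  0.23028589]), 'ee_rot': array([[-9.39446865e-01, -3.42693945e-01, -6.68863145e-04],
       [-3.42694587e-01,  9.39445535e-01,  1.58337186e-03],
       [ 8.57485467e-05,  1.71670951e-03, -9.99998523e-01]]), 'wrist_force': array([-0.24650054, -0.0429229 ,  0.12281981]), 'moment': array([-0.05800166, -0.02385571, -0.00522081]), 'grip_width': 0.9968754973340993}
{'vertical_fov': 51.693552832614124, 'cx': 246.30337462202627, 'cy': 193.34523709864564, 'xyz': array([1.09944045, 0.33716305, 1.01614672]), 'rotation': array([[-0.57541827,  0.66516487, -0.4758671 ],
       [ 0.81780271,  0.47479858, -0.32521536],
       [ 0.00961919, -0.57630027, -0.81718142]])}
{'vertical_fov': 46.59379960011481, 'cx': 253.5994567026722, 'cy': 187.16381673545956, 'xyz': array([ 0.3715417 , -0.00338828,  1.19337739]), 'rotation': array([[ 0.00834052, -0.98881221,  0.14893236],
       [-0.99971078, -0.01160502, -0.02106373],
       [ 0.02255644, -0.1487136 , -0.98862302]])}
```

View pics/scene0.png

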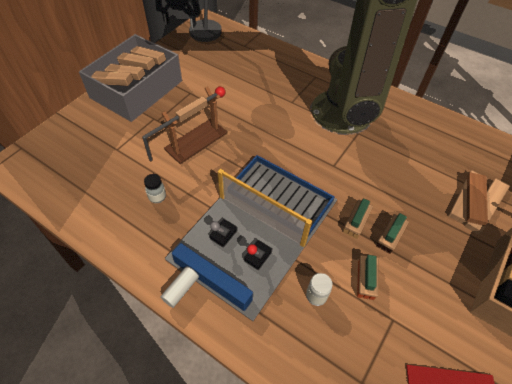

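View pics/top0.png

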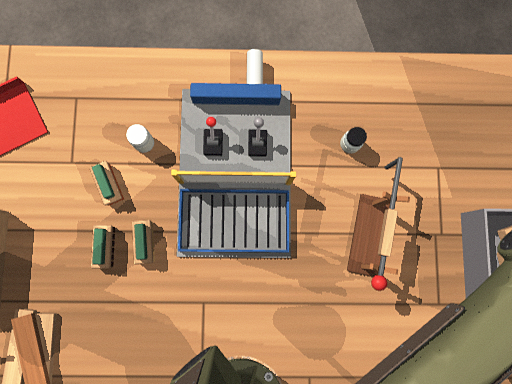

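Three brushes are present, in the top view at about (104,182), (102,246) and (142,243). The red lever is at (211,122), the grey one at (258,122). The rod's knob is at (379,283) and its bend at (398,160). Next I fit the poses.

```bash
cat > h.py <<'E'
from station import bot
import numpy as np, cv2
from scipy.optimize import minimize, least_squares
C={n:bot.calibration(n) for n in("scene","top")}
def K(c): 
    f=192/np.tan(np.radians(c["vertical_fov"])/2); return f
def proj(n,P):
    c=C[n]; q=(np.atleast_2d(P)-c["xyz"])@c["rotation"]
    return q[:,:2]/q[:,2:]*K(c)+[c["cx"],c["cy"]]
def back(n,uv,z):
    c=C[n]; d=c["rotation"]@np.array([(uv[0]-c["cx"])/K(c),(uv[1]-c["cy"])/K(c),1])
    return c["xyz"]+d*(z-c["xyz"][2])/d[2]
def tri(pts): # {name:uv}
    return least_squares(lambda X:np.concatenate([proj(n,X)[0]-uv for n,uv in pts.items()]),[.5,0,.1]).x
def box(p,hx,hy,z0,z1):
    c,s=np.cos(p[2]),np.sin(p[2])
    return np.array([[p[0]+c*a-s*b,p[1]+s*a+c*b,z] for a in(-hx,hx) for b in(-hy,hy) for z in(z0,z1)])
def hullmask(n,P,S=4):
    m=np.zeros((384*S,512*S),np.uint8); h=cv2.convexHull((proj(n,P).astype(np.float32)+.5)*S)
    cv2.fillConvexPoly(m,np.round(h).astype(np.int32),1); return cv2.resize(m.astype(np.float32),(512,384),interpolation=cv2.INTER_AREA)
def comps(mask,amin):
    k,l,st,ce=cv2.connectedComponentsWithStats(mask.astype(np.uint8))
    return [(l==i,st[i,4],ce[i]) for i in range(1,k) if st[i,4]>=amin]
def fit(masks,p0,dims):
    f=lambda p:sum(1-np.minimum(m,h).sum()/np.maximum(m,h).sum() for n,m in masks.items() for h in[hullmask(n,box(p,*dims))])
    best=min((minimize(f,[p0[0],p0[1],y],method="Nelder-Mead",options=dict(initial_simplex=np.array([p0[0],p0[1],y])+np.array([[0,0,0],[.012,0,0],[0,.012,0],[0,0,.3]]),xatol=1e-4,fatol=1e-4)) for y in p0[2]),key=lambda r:r.fun)
    return best.x,best.fun
def hsv(im): return cv2.cvtColor(im,cv2.COLOR_RGB2HSV)
def green(im):
    h=hsv(im); return (h[...,0]>65)&(h[...,0]<95)&(h[...,1]>110)&(h[...,2]>25)
def brushes(region=lambda p:True):
    ims={n:bot.capture(n) for n in C}; out=[]
    cs=comps(green(ims["scene"]),60)
    for m,a,ce in comps(green(ims["top"]),60):
        p=back("top",ce,.06)
        if not region(p): continue
        q=[(np.linalg.norm(back("scene",c[2],.06)-p),c) for c in cs]
        ms={"top":m.astype(np.float32)}
        if q:
            d,c=min(q,key=lambda t:t[0])
            if d<.03: ms["scene"]=c[0].astype(np.float32)
        x,f=fit(ms,(p[0],p[1],(-1.2,-.4,.4,1.2)),(.045,.012,.04,.068))
        out.append((np.round(x,4),round(f,3),len(ms),a))
    return out,ims
E
python3 - <<'E'
from h import *
b,ims=brushes()
for x in b: print(x)
for n,im in ims.items():
    h=hsv(im)
    for nm,mk in (("blue",(h[...,0]>100)&(h[...,0]<120)&(h[...,1]>120)),("red",((h[...,0]<5)|(h[...,0]>174))&(h[...,1]>180)&(h[...,2]>100)),("yel",(h[...,0]>20)&(h[...,0]<30)&(h[...,1]>180)&(h[...,2]>120))):
        for m,a,ce in comps(mk,20): 
            print(n,nm,a,np.round(ce,1)); 
            if nm=="blue" and n=="top": print(cv2.minAreaRect(np.argwhere(m)[:,::-1].astype(np.float32)))
a=cv2.resize(ims["top"][140:300,330:450],None,fx=4,fy=4,interpolation=cv2.INTER_CUBIC)[:600]
b=cv2.resize(ims["scene"][80:180,135:235],None,fx=3.2,fy=3.2,interpolation=cv2.INTER_CUBIC)
o=np.zeros((600,800,3),np.uint8);o[:a.shape[0],:480]=a[:600];o[:320,480:800]=b
cv2.imwrite("pics/rod.png",o[:,:,::-1])
E
```

```text
scene blue 549 [290.7 182. ]
scene blue 1679 [213.4 276.4]
scene red 70 [220.1  91.1]
scene red 72 [251.7 249.2]
scene red 1189 [444.9 376.2]
top blue 1771 [235.4  93.3]
((235.0382080078125, 93.47785186767578), (90.0502700805664, 20.07345199584961), 0.8680514097213745)
top blue 788 [232.2 218.4]
((233.0, 220.0), (62.0, 110.0), 90.0)
top red 43 [ 8.7 81.1]
top red 2144 [ 18.3 119.5]
top red 63 [210.8 121.3]
top red 174 [378.8 282.4]
```

View pics/rod.png

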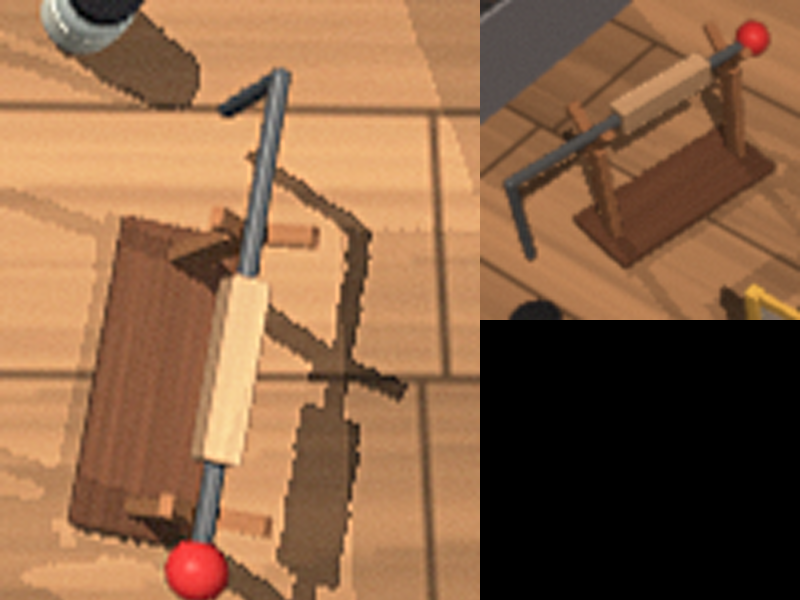

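The crop shows the rod in both Vs. In the top view the bend is at about (400.2,159) and the leg end at (386.5,167.5). In the scene view the bend is at (145.5,138) and the leg end at (151,159). The green threshold found nothing, so I check the colours.

```bash
python3 - <<'E'
from h import *
ims={n:cv2.imread(f"pics/{n}0.png")[:,:,::-1].copy() for n in C}
print(hsv(ims["top"])[182,100:108].tolist(),hsv(ims["scene"])[217,358:364].tolist())
k=tri(dict(top=(378.8,282.4),scene=(220.1,91.1)));b=tri(dict(top=(400.2,159),scene=(145.5,138)));t=tri(dict(top=(386.5,167.5),scene=(151,159)))
print("knob",k,"bend",b,"tip",t, "len",np.linalg.norm(b-k),np.linalg.norm(b-t))
for z in (.15,): print(back("top",(378.8,282.4),z),back("top",(400.2,159),z),back("scene",(220.1,91.1),z),back("scene",(145.5,138),z))
print("redball",tri(dict(top=(210.8,121.3),scene=(251.7,249.2))))
h=hsv(ims["top"]);m=(h[...,0]>98)&(h[...,0]<122)&(h[...,1]>100)
m[:185]=0;ms=[c for c in comps(m,30)]
M=np.zeros((384,512),np.uint8)
for c in ms: M|=c[0].astype(np.uint8)
print([(c[1],c[2]) for c in ms])
H=np.zeros_like(M);cv2.fillConvexPoly(H,cv2.convexHull(np.argwhere(M)[:,::-1].astype(np.int32)),1)
p=back("top",(233,220),.03)
print("tray",p,fit({"top":H.astype(np.float32)},(p[0],p[1],(-.1,.1)),(.081,.143,.012,.035)))
# bystanders
for n,uv in(("jar",(354,140)),("tin",(138,133))): print(n,back("top",uv,.085))
E
```

```text
[[69, 90, 150], [69, 91, 146], [70, 90, 147], [72, 97, 142], [69, 96, 144], [72, 87, 152], [71, 90, 122], [69, 86, 71]] [[68, 90, 85], [67, 87, 85], [68, 97, 87], [66, 84, 85], [35, 71, 101], [15, 119, 158]]
knob [ 0.30924059 -0.31612683  0.14782003] bend [ 0.60121234 -0.37784831  0.14183719] tip [ 0.60055683 -0.3774454   0.04312223] len 0.2984842317378177 0.09871796101656474
[ 0.30988376 -0.31643873  0.15      ] [ 0.60144201 -0.37811089  0.15      ] [ 0.31061017 -0.31232346  0.15      ] [ 0.60446555 -0.36534726  0.15      ]
redball [0.7026804  0.08413484 0.10096787]
[(np.int32(890), array([232.05842697, 218.88539326]))]
tray [0.45958798 0.02482631 0.03      ] (array([ 0.45934952,  0.02382741, -0.00280264]), np.float64(0.00968027114868164))
jar [ 0.66403863 -0.28390556  0.085     ]
tin [0.67449979 0.26851578 0.085     ]
```

```bash
sed -i 's/return (h\[...,0\]>65)&(h\[...,0\]<95)&(h\[...,1\]>110)&(h\[...,2\]>25)/return (h[...,0]>55)\&(h[...,0]<98)\&(h[...,1]>60)\&(h[...,2]>25)/' h.py; cat >> h.py <<'E'
def st():
    o=bot.get_obs(); R=o["ee_rot"]
    print("t",round(o["time"],2),"tcp",np.round(o["ee_pos"],4),"jawyaw",round(float(np.arctan2(R[1,1],R[0,1])),3),"zt",np.round(R[:,2],3),"F",np.round(o["wrist_force"],1),"w",round(o["grip_width"],3))
    return o
E
python3 - <<'E'
from h import *
b,_=brushes(lambda p:p[1]>.15)
for x in b: print(x)
st()
E
```

```text
(array([0.5536, 0.3599, 0.3997]), np.float64(0.446), 2, np.int32(358))
(array([0.4012, 0.2582, 0.0977]), np.float64(0.457), 2, np.int32(372))
(array([ 0.3887,  0.3611, -0.0156]), np.float64(0.427), 2, np.int32(403))
t 0.3 tcp [ 0.2056 -0.5635  0.2309] jawyaw 1.921 zt [-0.     0.001 -1.   ] F [0.1 0.1 0.8] w 1.002
```

```bash
python3 - <<'E'
from h import *
ims={n:cv2.imread(f"pics/{n}0.png")[:,:,::-1].copy() for n in C}
tiles=[]
for n in C:
    im=cv2.resize(ims[n],None,fx=4,fy=4,interpolation=cv2.INTER_CUBIC)
    for x in [(.5536,.3599,.3997),(.4012,.2582,.0977),(.3887,.3611,-.0156)]:
        P=proj(n,box(x,.045,.012,.04,.068))*4+2
        cv2.polylines(im,[cv2.convexHull(P.astype(np.int32))],1,(255,0,0),1)
    y0,x0=((140,75) if n=="top" else (185,330)); tiles.append(im[y0*4:y0*4+560,x0*4:x0*4+390])
cv2.imwrite("pics/b.png",np.hstack(tiles)[:,:,::-1])
E
```

```text
(no output)
```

View pics/b.png

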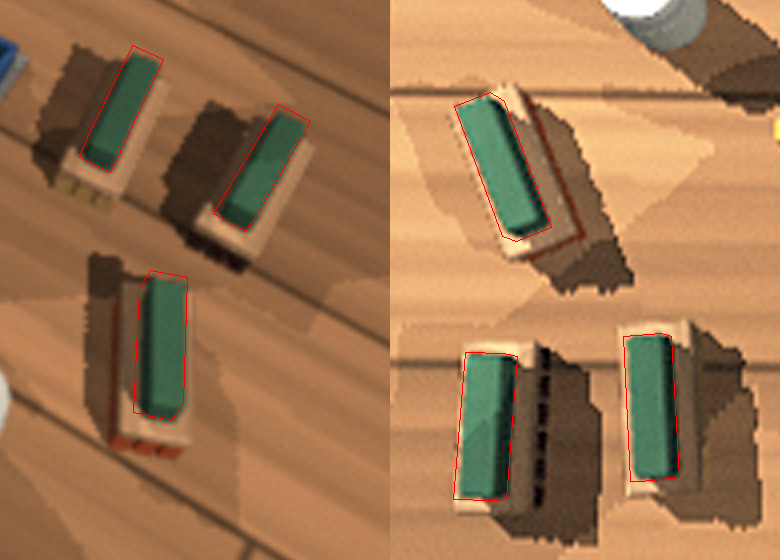

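The outlines agree with the ridges to a few mm in both views. I go above the straw-coloured brush first.

Emit:
apply_moves(rows=[0.2, 0.154, 0.114, 0.02, 0, 0, 0, 0.2, 0.154, 0.114, 0.02, 0, 0, 0, 0.2, 0.154, 0.114, 0.02, 0, 0, 0, 0.2, 0.154, 0.114, 0.02, 0, 0, 0, 0.2, 0.154, 0.114, 0.02, 0, 0, 0], newtons=50)

```text
time: 0.72
ee_pos: [0.362, -0.4475, 0.2517]
ee_rot: [[-0.939, -0.344, 0.001], [-0.344, 0.939, -0.0], [-0.001, -0.0, -1.0]]
wrist_force: [0.1, -0.7, 0.3]
grip_width: 0.598
```

Emit:
apply_moves(rows=[0.2, 0.06, 0.195, 0, 0, 0, 0, 0.2, 0.06, 0.195, 0, 0, 0, 0, 0.2, 0.06, 0.195, 0, 0, 0, 0, 0.2, 0.06, 0.195, 0, 0, 0, 0, 0.2, 0.06, 0.195, 0, 0, 0, 0])

```text
time: 1.13
ee_pos: [0.4199, -0.2525, 0.2514]
ee_rot: [[-0.939, -0.343, 0.001], [-0.343, 0.939, 0.0], [-0.001, 0.0, -1.0]]
wrist_force: [1.6, -0.7, -0.2]
grip_width: 0.602
```

Emit:
apply_moves(rows=[0.2, 0, 0.205, 0, 0, 0, -0.25, 0.2, 0, 0.205, 0, 0, 0, -0.25, 0.2, 0, 0.205, 0, 0, 0, -0.25, 0.2, 0, 0.205, 0, 0, 0, -0.25, 0.2, 0, 0.205, 0, 0, 0, -0.25])

```text
time: 1.55
ee_pos: [0.4191, -0.0513, 0.2515]
ee_rot: [[-0.975, -0.223, 0.001], [-0.223, 0.975, 0.001], [-0.001, 0.0, -1.0]]
wrist_force: [1.3, 0.2, -0.5]
grip_width: 0.602
```

Emit:
apply_moves(rows=[0.2, -0.01, 0.2, 0, 0, 0, -0.25, 0.2, -0.01, 0.2, 0, 0, 0, -0.25, 0.2, -0.01, 0.2, 0, 0, 0, -0.25, 0.2, -0.01, 0.2, 0, 0, 0, -0.25, 0.2, -0.01, 0.2, 0, 0, 0, -0.25])

```text
time: 1.97
ee_pos: [0.4089, 0.1487, 0.2518]
ee_rot: [[-0.995, -0.1, 0.001], [-0.1, 0.995, 0.001], [-0.001, 0.001, -1.0]]
wrist_force: [1.2, -0.3, 0.4]
grip_width: 0.602
```

Emit:
apply_moves(rows=[0.2, -0.01, 0.108, -0.1, 0, 0, 0, 0.2, -0.01, 0.108, -0.1, 0, 0, 0, 0.2, -0.01, 0.108, -0.1, 0, 0, 0, 0.2, -0.01, 0.108, -0.1, 0, 0, 0, 0.2, -0.01, 0.108, -0.1, 0, 0, 0])

```text
time: 2.38
ee_pos: [0.3974, 0.2558, 0.1462]
ee_rot: [[-0.995, -0.102, -0.006], [-0.102, 0.995, -0.005], [0.006, -0.004, -1.0]]
wrist_force: [0.6, -0.8, -0.9]
grip_width: 0.599
```

Emit:
apply_moves(rows=[0.2, 0.001, 0.001, -0.03, 0, 0, 0, 0.2, 0.001, 0.001, -0.06, 0, 0, 0, 0.2, 0.001, 0.001, -0.09, 0, 0, 0, 0.2, 0.001, 0.001, -0.104, 0, 0, 0, 0.2, 0.001, 0.001, -0.104, 0, 0, 0])

```text
time: 2.8
ee_pos: [0.3993, 0.2537, 0.044]
ee_rot: [[-0.995, -0.099, -0.004], [-0.099, 0.995, -0.004], [0.004, -0.004, -1.0]]
wrist_force: [-0.5, -0.3, 1.1]
grip_width: 0.6
```

Emit:
apply_moves(rows=[-1, 0, 0, 0, 0, 0, 0, -1, 0, 0, 0, 0, 0, 0, -1, 0, 0, 0, 0, 0, 0, -1, 0, 0, 0, 0, 0, 0, -1, 0, 0, 0, 0, 0, 0], newtons=50)

```text
time: 3.22
ee_pos: [0.4017, 0.2566, 0.0497]
ee_rot: [[-0.995, -0.1, 0.003], [-0.1, 0.995, 0.003], [-0.003, 0.002, -1.0]]
wrist_force: [-1.0, 0.8, 6.3]
grip_width: 0.264
```

Emit:
apply_moves(rows=[-1, 0, 0, 0, 0, 0, 0, -1, 0, 0, 0.02, 0, 0, 0, -1, 0, 0, 0.04, 0, 0, 0, -1, 0, 0, 0.07, 0, 0, 0, -1, 0, 0, 0.09, 0, 0, 0])

```text
time: 3.63
ee_pos: [0.401, 0.2557, 0.14]
ee_rot: [[-0.995, -0.1, 0.001], [-0.1, 0.995, 0.001], [-0.002, 0.001, -1.0]]
wrist_force: [0.4, 0.1, -1.2]
grip_width: 0.272
```

```bash
python3 - <<'E'
from h import *
st(); b,ims=brushes(lambda p:p[1]>-.1)
for x in b: print(x)
cv2.imwrite("pics/g1.png",np.hstack([ims["scene"][100:350,280:],ims["top"][100:350,60:300]])[:,:,::-1])
E
```

```text
t 3.63 tcp [0.401  0.2557 0.14  ] jawyaw 1.671 zt [ 0.001  0.001 -1.   ] F [ 0.4  0.1 -1.2] w 0.272
(array([0.5543, 0.3603, 0.4211]), np.float64(0.438), 2, np.int32(360))
(array([0.4445, 0.2886, 1.2279]), np.float64(0.777), 1, np.int32(86))
(array([ 0.3743,  0.2709, -0.9041]), np.float64(0.731), 1, np.int32(118))
```

View pics/g1.png

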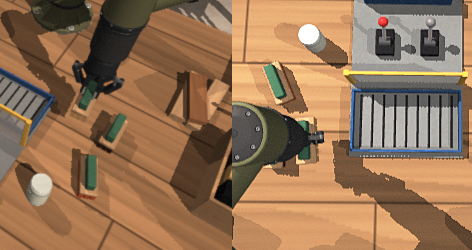

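The brush is held (width 23 mm). I carry it to the right-hand slot of the tray.

Emit:
apply_moves(rows=[-1, 0.058, -0.18, 0, 0, 0, -0.2, -1, 0.058, -0.18, 0, 0, 0, -0.2, -1, 0.058, -0.18, 0, 0, 0, -0.2, -1, 0.058, -0.18, 0, 0, 0, -0.2, -1, 0.058, -0.18, 0, 0, 0, -0.2])

```text
time: 4.15
ee_pos: [0.4587, 0.0724, 0.1367]
ee_rot: [[-1.0, 0.002, -0.001], [0.002, 1.0, -0.0], [0.001, -0.0, -1.0]]
wrist_force: [0.7, 1.7, -1.3]
grip_width: 0.271
```

Emit:
apply_moves(rows=[-1, 0, -0.04, 0, 0, 0, 0, -1, 0, -0.08, 0, 0, 0, 0, -1, 0, -0.11, 0, 0, 0, 0, -1, 0, -0.126, 0, 0, 0, 0, -1, 0, -0.126, -0.02, 0, 0, 0])

```text
time: 4.57
ee_pos: [0.4601, -0.0533, 0.1204]
ee_rot: [[-1.0, 0.004, 0.006], [0.004, 1.0, -0.0], [-0.006, -0.0, -1.0]]
wrist_force: [1.2, -0.2, -0.7]
grip_width: 0.265
```

Emit:
apply_moves(rows=[-1, 0, 0, -0.02, 0, 0, 0, -1, 0, 0, -0.03, 0, 0, 0, -1, 0, 0, -0.04, 0, 0, 0, -1, 0, 0, -0.045, 0, 0, 0, -1, 0, 0, -0.045, 0, 0, 0])

```text
time: 4.98
ee_pos: [0.4581, -0.0502, 0.0712]
ee_rot: [[-1.0, -0.0, -0.002], [-0.0, 1.0, -0.0], [0.002, -0.0, -1.0]]
wrist_force: [-1.1, 0.7, -1.7]
grip_width: 0.262
```

```bash
python3 -c "
from h import *
st()"
```

```text
t 4.98 tcp [ 0.4581 -0.0502  0.0712] jawyaw 1.571 zt [-0.002 -0.    -1.   ] F [-1.1  0.7 -1.7] w 0.262
```

Emit:
apply_moves(rows=[-1, 0, 0, -0.005, 0, 0, 0, -1, 0, 0, -0.01, 0, 0, 0, -1, 0, 0, -0.012, 0, 0, 0, -1, 0, 0, -0.012, 0, 0, 0, -1, 0, 0, -0.012, 0, 0, 0])

```text
time: 5.4
ee_pos: [0.4588, -0.0503, 0.0605]
ee_rot: [[-1.0, 0.0, 0.0], [0.0, 1.0, 0.0], [-0.0, 0.0, -1.0]]
wrist_force: [0.1, 0.2, -2.1]
grip_width: 0.267
```

Emit:
apply_moves(rows=[0, 0, 0, 0, 0, 0, 0, 0, 0, 0, 0, 0, 0, 0, 0, 0, 0, 0, 0, 0, 0, 0, 0, 0, 0.03, 0, 0, 0, 0, 0, 0, 0.06, 0, 0, 0])

```text
time: 5.82
ee_pos: [0.4575, -0.0507, 0.1196]
ee_rot: [[-1.0, 0.0, -0.004], [0.0, 1.0, -0.001], [0.004, -0.001, -1.0]]
wrist_force: [1.3, -0.1, -0.1]
grip_width: 0.501
```

Emit:
apply_moves(rows=[0, 0, 0, 0.04, 0, 0, 0, 0, 0, 0, 0.08, 0, 0, 0, 0, 0, 0, 0.1, 0, 0, 0, 0, 0, 0, 0.1, 0, 0, 0, 0, 0, 0, 0.1, 0, 0, 0])

```text
time: 6.23
ee_pos: [0.4593, -0.0502, 0.2219]
ee_rot: [[-1.0, 0.0, 0.003], [0.0, 1.0, 0.001], [-0.003, 0.001, -1.0]]
wrist_force: [-0.0, 0.7, -0.8]
grip_width: 0.499
```

Emit:
apply_moves(rows=[0, -0.15, 0, 0, 0, 0, 0, 0, -0.15, 0, 0, 0, 0, 0, 0, -0.15, 0, 0, 0, 0, 0, 0, -0.15, 0, 0, 0, 0, 0, 0, -0.15, 0, 0, 0, 0, 0])

```text
time: 6.65
ee_pos: [0.3064, -0.0506, 0.2211]
ee_rot: [[-1.0, -0.001, 0.005], [-0.001, 1.0, 0.003], [-0.005, 0.003, -1.0]]
wrist_force: [0.5, -0.4, 1.8]
grip_width: 0.499
```

```bash
python3 - <<'E'
from h import *
st(); b,ims=brushes(lambda p:p[1]>-.15)
for x in b: print(x)
E
```

```text
t 6.65 tcp [ 0.3064 -0.0506  0.2211] jawyaw 1.572 zt [ 0.005  0.003 -1.   ] F [ 0.5 -0.4  1.8] w 0.499
(array([0.5539, 0.3603, 0.3934]), np.float64(0.442), 2, np.int32(359))
(array([ 0.457 , -0.0502,  0.0162]), np.float64(0.377), 2, np.int32(312))
(array([ 0.3911,  0.3616, -0.0186]), np.float64(0.433), 2, np.int32(404))
```

Emit:
apply_moves(rows=[0.2, 0.09, 0.18, 0, 0, 0, -0.03, 0.2, 0.09, 0.18, 0, 0, 0, -0.03, 0.2, 0.09, 0.18, 0, 0, 0, -0.03, 0.2, 0.09, 0.18, 0, 0, 0, -0.03, 0.2, 0.09, 0.18, 0, 0, 0, -0.03])

```text
time: 7.17
ee_pos: [0.3998, 0.1321, 0.2179]
ee_rot: [[-1.0, 0.015, -0.003], [0.015, 1.0, -0.002], [0.003, -0.002, -1.0]]
wrist_force: [0.6, -0.3, 0.5]
grip_width: 0.599
```

Emit:
apply_moves(rows=[0.2, -0.007, 0.2, 0, 0, 0, 0, 0.2, -0.007, 0.2, 0, 0, 0, 0, 0.2, -0.007, 0.2, 0, 0, 0, 0, 0.2, -0.007, 0.2, 0, 0, 0, 0, 0.2, -0.007, 0.2, 0, 0, 0, 0])

```text
time: 7.58
ee_pos: [0.3916, 0.3324, 0.2172]
ee_rot: [[-1.0, 0.015, -0.003], [0.015, 1.0, -0.004], [0.003, -0.004, -1.0]]
wrist_force: [0.5, -0.4, 0.1]
grip_width: 0.599
```

Emit:
apply_moves(rows=[0.2, 0, 0.031, -0.02, 0, 0, 0, 0.2, 0, 0.031, -0.06, 0, 0, 0, 0.2, 0, 0.031, -0.1, 0, 0, 0, 0.2, 0, 0.031, -0.12, 0, 0, 0, 0.2, 0, 0.031, -0.12, 0, 0, 0])

```text
time: 8.0
ee_pos: [0.3897, 0.3577, 0.0913]
ee_rot: [[-1.0, 0.016, -0.009], [0.016, 1.0, -0.012], [0.008, -0.012, -1.0]]
wrist_force: [-1.1, -0.8, -0.2]
grip_width: 0.597
```

```bash
python3 -c "
from h import *
st()"
```

```text
t 8.0 tcp [0.3897 0.3577 0.0913] jawyaw 1.555 zt [-0.009 -0.012 -1.   ] F [-1.1 -0.8 -0.2] w 0.597
```

Emit:
apply_moves(rows=[0.2, 0, 0, -0.02, 0, 0, 0, 0.2, 0, 0, -0.035, 0, 0, 0, 0.2, 0, 0, -0.045, 0, 0, 0, 0.2, 0, 0, -0.05, 0, 0, 0, 0.2, 0, 0, -0.05, 0, 0, 0])

```text
time: 8.42
ee_pos: [0.3918, 0.3603, 0.0495]
ee_rot: [[-1.0, 0.016, -0.001], [0.016, 1.0, -0.002], [0.001, -0.002, -1.0]]
wrist_force: [0.0, 0.2, 0.7]
grip_width: 0.601
```

Emit:
apply_moves(rows=[-1, 0, 0, 0, 0, 0, 0, -1, 0, 0, 0, 0, 0, 0, -1, 0, 0, 0, 0, 0, 0, -1, 0, 0, 0, 0, 0, 0, -1, 0, 0, 0, 0, 0, 0])

```text
time: 8.83
ee_pos: [0.3922, 0.3611, 0.0517]
ee_rot: [[-1.0, 0.015, 0.002], [0.015, 1.0, 0.002], [-0.002, 0.002, -1.0]]
wrist_force: [-0.9, -0.9, 5.0]
grip_width: 0.264
```

Emit:
apply_moves(rows=[-1, 0, 0, 0, 0, 0, 0, -1, 0, 0, 0.02, 0, 0, 0, -1, 0, 0, 0.04, 0, 0, 0, -1, 0, 0, 0.07, 0, 0, 0, -1, 0, 0, 0.09, 0, 0, 0])

```text
time: 9.25
ee_pos: [0.3916, 0.3606, 0.142]
ee_rot: [[-1.0, 0.015, 0.0], [0.015, 1.0, 0.001], [-0.0, 0.001, -1.0]]
wrist_force: [0.5, 0.7, -0.5]
grip_width: 0.264
```

Emit:
apply_moves(rows=[-1, 0.034, -0.18, 0.01, 0, 0, 0.02, -1, 0.034, -0.18, 0.01, 0, 0, 0.03, -1, 0.034, -0.18, 0.01, 0, 0, 0.03, -1, 0.034, -0.18, 0.01, 0, 0, 0.03, -1, 0.034, -0.18, 0.01, 0, 0, 0.03])

```text
time: 9.67
ee_pos: [0.4256, 0.1771, 0.1504]
ee_rot: [[-1.0, 0.002, -0.0], [0.002, 1.0, 0.0], [0.0, 0.0, -1.0]]
wrist_force: [1.0, 0.4, -1.5]
grip_width: 0.267
```

```bash
python3 -c "
from h import *
st()"
```

```text
t 9.67 tcp [0.4256 0.1771 0.1504] jawyaw 1.569 zt [-0.  0. -1.] F [ 1.   0.4 -1.5] w 0.267
```

Emit:
apply_moves(rows=[-1, 0.033, -0.04, 0, 0, 0, 0, -1, 0.033, -0.08, 0, 0, 0, 0, -1, 0.033, -0.12, 0, 0, 0, 0, -1, 0.033, -0.15, 0, 0, 0, 0, -1, 0.033, -0.155, 0, 0, 0, 0])

```text
time: 10.08
ee_pos: [0.458, 0.0215, 0.1498]
ee_rot: [[-1.0, 0.004, -0.001], [0.004, 1.0, -0.001], [0.001, -0.001, -1.0]]
wrist_force: [-0.5, 0.3, -1.9]
grip_width: 0.268
```

Emit:
apply_moves(rows=[-1, 0, 0, -0.03, 0, 0, 0, -1, 0, 0, -0.06, 0, 0, 0, -1, 0, 0, -0.07, 0, 0, 0, -1, 0, 0, -0.08, 0, 0, 0, -1, 0, 0, -0.08, 0, 0, 0])

```text
time: 10.5
ee_pos: [0.4578, 0.0256, 0.0686]
ee_rot: [[-1.0, -0.0, -0.003], [-0.0, 1.0, -0.001], [0.003, -0.001, -1.0]]
wrist_force: [0.4, 0.7, -1.7]
grip_width: 0.263
```

Emit:
apply_moves(rows=[-1, 0, 0, -0.005, 0, 0, 0, -1, 0, 0, -0.008, 0, 0, 0, -1, 0, 0, -0.008, 0, 0, 0, -1, 0, 0, -0.008, 0, 0, 0, -1, 0, 0, -0.008, 0, 0, 0])

```text
time: 10.92
ee_pos: [0.459, 0.0258, 0.063]
ee_rot: [[-1.0, 0.0, 0.001], [0.0, 1.0, 0.0], [-0.001, 0.0, -1.0]]
wrist_force: [0.3, 0.0, -1.2]
grip_width: 0.264
```

Emit:
apply_moves(rows=[0, 0, 0, 0, 0, 0, 0, 0, 0, 0, 0, 0, 0, 0, 0, 0, 0, 0, 0, 0, 0, 0, 0, 0, 0.03, 0, 0, 0, 0, 0, 0, 0.06, 0, 0, 0])

```text
time: 11.33
ee_pos: [0.4576, 0.0251, 0.1216]
ee_rot: [[-1.0, 0.0, -0.004], [0.0, 1.0, -0.002], [0.004, -0.002, -1.0]]
wrist_force: [1.5, 0.2, 0.8]
grip_width: 0.501
```

Emit:
apply_moves(rows=[0, 0, 0, 0.04, 0, 0, 0, 0, 0, 0, 0.08, 0, 0, 0, 0, 0, 0, 0.1, 0, 0, 0, 0, 0, 0, 0.1, 0, 0, 0, 0, 0, 0, 0.1, 0, 0, 0])

```text
time: 11.75
ee_pos: [0.4592, 0.0259, 0.2239]
ee_rot: [[-1.0, 0.0, 0.003], [0.0, 1.0, 0.002], [-0.003, 0.002, -1.0]]
wrist_force: [0.2, -0.0, -0.9]
grip_width: 0.5
```

Emit:
apply_moves(rows=[0, -0.15, 0, 0, 0, 0, 0, 0, -0.15, 0, 0, 0, 0, 0, 0, -0.15, 0, 0, 0, 0, 0, 0, -0.15, 0, 0, 0, 0, 0, 0, -0.15, 0, 0, 0, 0, 0])

```text
time: 12.17
ee_pos: [0.3064, 0.0256, 0.223]
ee_rot: [[-1.0, -0.003, 0.004], [-0.003, 1.0, 0.004], [-0.004, 0.004, -1.0]]
wrist_force: [0.9, 0.9, 1.5]
grip_width: 0.498
```

```bash
python3 - <<'E'
from h import *
st(); b,ims=brushes(lambda p:p[1]>-.15)
for x in b: print(x)
E
```

```text
t 12.17 tcp [0.3064 0.0256 0.223 ] jawyaw 1.573 zt [ 0.004  0.004 -1.   ] F [0.9 0.9 1.5] w 0.498
(array([0.5539, 0.3605, 0.3852]), np.float64(0.441), 2, np.int32(360))
(array([0.4536, 0.0244, 0.066 ]), np.float64(0.416), 2, np.int32(310))
(array([ 0.4571, -0.0503,  0.0136]), np.float64(0.391), 2, np.int32(311))
```

Emit:
apply_moves(rows=[0.2, 0.11, 0.165, 0, 0, 0, 0.4, 0.2, 0.11, 0.165, 0, 0, 0, 0.4, 0.2, 0.11, 0.165, 0, 0, 0, 0.4, 0.2, 0.11, 0.165, 0, 0, 0, 0.4, 0.2, 0.11, 0.165, 0, 0, 0, 0.4])

```text
time: 12.68
ee_pos: [0.4205, 0.1926, 0.2191]
ee_rot: [[-0.98, -0.198, -0.004], [-0.198, 0.98, -0.003], [0.004, -0.003, -1.0]]
wrist_force: [-1.5, -1.0, 0.4]
grip_width: 0.599
```

Emit:
apply_moves(rows=[0.2, 0.11, 0.165, 0, 0, 0, 0.386, 0.2, 0.11, 0.165, 0, 0, 0, 0.386, 0.2, 0.11, 0.165, 0, 0, 0, 0.386, 0.2, 0.11, 0.165, 0, 0, 0, 0.386, 0.2, 0.11, 0.165, 0, 0, 0, 0.386])

```text
time: 13.1
ee_pos: [0.5309, 0.3573, 0.2173]
ee_rot: [[-0.924, -0.382, -0.004], [-0.382, 0.924, -0.004], [0.005, -0.002, -1.0]]
wrist_force: [-0.0, -1.5, 0.4]
grip_width: 0.6
```

Emit:
apply_moves(rows=[0.2, 0.025, 0.004, -0.02, 0, 0, 0, 0.2, 0.025, 0.004, -0.06, 0, 0, 0, 0.2, 0.025, 0.004, -0.1, 0, 0, 0, 0.2, 0.025, 0.004, -0.12, 0, 0, 0, 0.2, 0.025, 0.004, -0.12, 0, 0, 0])

```text
time: 13.52
ee_pos: [0.5516, 0.3565, 0.0913]
ee_rot: [[-0.924, -0.381, -0.012], [-0.381, 0.925, -0.01], [0.015, -0.005, -1.0]]
wrist_force: [0.7, -0.2, -1.9]
grip_width: 0.597
```

```bash
python3 -c "
from h import *
st()"
```

```text
t 13.52 tcp [0.5516 0.3565 0.0913] jawyaw 1.962 zt [-0.012 -0.01  -1.   ] F [ 0.7 -0.2 -1.9] w 0.597
```

Emit:
apply_moves(rows=[0.2, 0, 0, -0.02, 0, 0, 0, 0.2, 0, 0, -0.035, 0, 0, 0, 0.2, 0, 0, -0.045, 0, 0, 0, 0.2, 0, 0, -0.052, 0, 0, 0, 0.2, 0, 0, -0.052, 0, 0, 0])

```text
time: 13.93
ee_pos: [0.5536, 0.359, 0.0487]
ee_rot: [[-0.924, -0.382, -0.002], [-0.382, 0.924, -0.002], [0.002, -0.001, -1.0]]
wrist_force: [-0.1, 0.1, -0.5]
grip_width: 0.597
```

Emit:
apply_moves(rows=[-1, 0, 0, 0, 0, 0, 0, -1, 0, 0, 0, 0, 0, 0, -1, 0, 0, 0, 0, 0, 0, -1, 0, 0, 0, 0, 0, 0, -1, 0, 0, 0, 0, 0, 0])

```text
time: 14.35
ee_pos: [0.5544, 0.36, 0.0519]
ee_rot: [[-0.924, -0.383, 0.002], [-0.383, 0.924, 0.001], [-0.003, 0.001, -1.0]]
wrist_force: [0.5, -0.9, 5.0]
grip_width: 0.262
```

Emit:
apply_moves(rows=[-1, 0, 0, 0, 0, 0, 0, -1, 0, 0, 0.02, 0, 0, 0, -1, 0, 0, 0.04, 0, 0, 0, -1, 0, 0, 0.07, 0, 0, 0, -1, 0, 0, 0.09, 0, 0, 0])

```text
time: 14.77
ee_pos: [0.5534, 0.3595, 0.1415]
ee_rot: [[-0.924, -0.383, -0.0], [-0.383, 0.924, -0.0], [0.0, 0.0, -1.0]]
wrist_force: [0.7, 0.8, -0.5]
grip_width: 0.267
```

Emit:
apply_moves(rows=[-1, -0.075, -0.15, 0.01, 0, 0, -0.5, -1, -0.075, -0.15, 0.01, 0, 0, -0.786, -1, -0.075, -0.15, 0.01, 0, 0, -0.786, -1, -0.075, -0.15, 0.01, 0, 0, -0.786, -1, -0.075, -0.15, 0.01, 0, 0, -0.786])

```text
time: 15.18
ee_pos: [0.4758, 0.205, 0.1502]
ee_rot: [[-1.0, 0.003, -0.002], [0.003, 1.0, -0.0], [0.002, -0.0, -1.0]]
wrist_force: [1.6, 1.1, -1.8]
grip_width: 0.271
```

```bash
python3 -c "
from h import *
st()"
```

```text
t 15.18 tcp [0.4758 0.205  0.1502] jawyaw 1.567 zt [-0.002 -0.    -1.   ] F [ 1.6  1.1 -1.8] w 0.271
```

Emit:
apply_moves(rows=[-1, -0.019, -0.04, 0, 0, 0, 0, -1, -0.019, -0.08, 0, 0, 0, 0, -1, -0.019, -0.1, 0, 0, 0, 0, -1, -0.019, -0.111, 0, 0, 0, 0, -1, -0.019, -0.111, 0, 0, 0, 0])

```text
time: 15.6
ee_pos: [0.4592, 0.097, 0.1498]
ee_rot: [[-1.0, 0.002, -0.001], [0.002, 1.0, 0.0], [0.001, 0.0, -1.0]]
wrist_force: [0.4, 1.2, -2.2]
grip_width: 0.268
```

Emit:
apply_moves(rows=[-1, 0, 0, -0.03, 0, 0, 0, -1, 0, 0, -0.06, 0, 0, 0, -1, 0, 0, -0.07, 0, 0, 0, -1, 0, 0, -0.08, 0, 0, 0, -1, 0, 0, -0.08, 0, 0, 0])

```text
time: 16.02
ee_pos: [0.4588, 0.0987, 0.0685]
ee_rot: [[-1.0, -0.0, -0.003], [-0.0, 1.0, -0.002], [0.003, -0.002, -1.0]]
wrist_force: [0.2, 0.3, -2.6]
grip_width: 0.264
```

Emit:
apply_moves(rows=[-1, 0, 0, -0.005, 0, 0, 0, -1, 0, 0, -0.008, 0, 0, 0, -1, 0, 0, -0.008, 0, 0, 0, -1, 0, 0, -0.008, 0, 0, 0, -1, 0, 0, -0.008, 0, 0, 0])

```text
time: 16.43
ee_pos: [0.46, 0.0988, 0.063]
ee_rot: [[-1.0, 0.0, 0.001], [0.0, 1.0, 0.001], [-0.001, 0.001, -1.0]]
wrist_force: [0.9, 0.5, -2.0]
grip_width: 0.267
```

Emit:
apply_moves(rows=[0, 0, 0, 0, 0, 0, 0, 0, 0, 0, 0, 0, 0, 0, 0, 0, 0, 0, 0, 0, 0, 0, 0, 0, 0.03, 0, 0, 0, 0, 0, 0, 0.06, 0, 0, 0])

```text
time: 16.85
ee_pos: [0.4587, 0.098, 0.1217]
ee_rot: [[-1.0, 0.0, -0.003], [0.0, 1.0, -0.002], [0.003, -0.002, -1.0]]
wrist_force: [-0.3, 0.4, 0.9]
grip_width: 0.497
```

Emit:
apply_moves(rows=[0, 0, 0, 0.04, 0, 0, 0, 0, 0, 0, 0.08, 0, 0, 0, 0, 0, 0, 0.12, 0, 0, 0, 0, 0, 0, 0.13, 0, 0, 0, 0, 0, 0, 0.13, 0, 0, 0])

```text
time: 17.27
ee_pos: [0.4611, 0.0989, 0.2573]
ee_rot: [[-1.0, 0.0, 0.007], [0.0, 1.0, 0.004], [-0.007, 0.004, -1.0]]
wrist_force: [-0.1, -0.1, -0.4]
grip_width: 0.498
```

Emit:
apply_moves(rows=[0, -0.04, -0.18, 0, 0, 0, -0.2, 0, -0.04, -0.18, 0, 0, 0, -0.2, 0, -0.04, -0.18, 0, 0, 0, -0.2, 0, -0.04, -0.18, 0, 0, 0, -0.2, 0, -0.04, -0.18, 0, 0, 0, -0.2])

```text
time: 17.68
ee_pos: [0.4184, -0.0846, 0.2525]
ee_rot: [[-0.995, 0.102, 0.001], [0.102, 0.995, -0.001], [-0.001, -0.0, -1.0]]
wrist_force: [0.9, -0.3, 0.1]
grip_width: 0.498
```

Emit:
apply_moves(rows=[0.4, 0.005, -0.2, 0, 0, 0, -0.216, 0.4, 0.005, -0.2, 0, 0, 0, -0.216, 0.4, 0.005, -0.2, 0, 0, 0, -0.216, 0.4, 0.005, -0.2, 0, 0, 0, -0.216, 0.4, 0.005, -0.2, 0, 0, 0, -0.216])

```text
time: 18.1
ee_pos: [0.4239, -0.2841, 0.2516]
ee_rot: [[-0.978, 0.208, -0.001], [0.208, 0.978, 0.0], [0.001, -0.0, -1.0]]
wrist_force: [1.7, 1.2, 1.1]
grip_width: 0.698
```

```bash
python3 - <<'E'
from h import *
st(); b,ims=brushes(lambda p:p[1]>-.15)
for x in b: print(x)
cv2.imwrite("pics/tray.png",np.hstack([cv2.resize(ims["scene"][130:310,165:345],None,fx=2.2,fy=2.2),cv2.resize(ims["top"][100:280,155:335],None,fx=2.2,fy=2.2)])[:,:,::-1])
E
```

```text
t 18.1 tcp [ 0.4239 -0.2841  0.2516] jawyaw 1.361 zt [-0.001  0.    -1.   ] F [1.7 1.2 1.1] w 0.698
(array([0.4582, 0.0995, 0.0515]), np.float64(0.392), 2, np.int32(336))
(array([0.4536, 0.0244, 0.0664]), np.float64(0.415), 2, np.int32(309))
(array([ 0.4531, -0.0501,  0.0325]), np.float64(0.591), 2, np.int32(229))
```

View pics/tray.png

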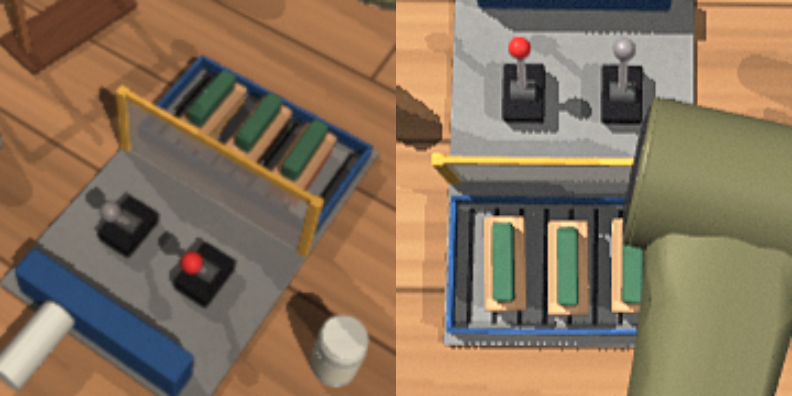

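All three brushes stand flat in the tray. The arm hides part of the third one in the top view, but the scene view shows it. Now the rod.

Emit:
apply_moves(rows=[0.4, 0.001, -0.03, 0, 0, 0, 0, 0.4, 0.001, -0.059, 0, 0, 0, 0, 0.4, 0.001, -0.059, 0, 0, 0, 0, 0.4, 0.001, -0.059, -0.02, 0, 0, 0, 0.4, 0.001, -0.059, -0.03, 0, 0, 0], newtons=80)

```text
time: 18.62
ee_pos: [0.4254, -0.34, 0.2201]
ee_rot: [[-0.978, 0.207, -0.001], [0.207, 0.978, 0.002], [0.002, 0.001, -1.0]]
wrist_force: [-0.4, 0.1, -0.4]
grip_width: 0.702
```

Emit:
apply_moves(rows=[0.4, 0, 0, -0.02, 0, 0, 0, 0.4, 0, 0, -0.04, 0, 0, 0, 0.4, 0, 0, -0.06, 0, 0, 0, 0.4, 0, 0, -0.08, 0, 0, 0, 0.4, 0, 0, -0.08, 0, 0, 0])

```text
time: 19.03
ee_pos: [0.4239, -0.3382, 0.137]
ee_rot: [[-0.979, 0.206, -0.007], [0.206, 0.979, 0.005], [0.007, 0.003, -1.0]]
wrist_force: [-0.8, -0.1, -1.8]
grip_width: 0.702
```

Emit:
apply_moves(rows=[-1, 0, 0, 0, 0, 0, 0, -1, 0, 0, 0, 0, 0, 0, -1, 0, 0, 0, 0, 0, 0, -1, 0, 0, 0, 0, 0, 0, -1, 0, 0, 0, 0, 0, 0])

```text
time: 19.45
ee_pos: [0.4264, -0.3408, 0.1444]
ee_rot: [[-0.978, 0.206, 0.003], [0.206, 0.978, -0.001], [-0.003, -0.001, -1.0]]
wrist_force: [-0.5, 1.2, 6.2]
grip_width: 0.264
```

```bash
python3 - <<'E'
from h import *
st()
ims={n:bot.capture(n) for n in C}
cv2.imwrite("pics/rg.png",np.hstack([cv2.resize(ims["scene"][70:200,120:250],None,fx=3,fy=3),cv2.resize(ims["top"][140:300,320:450],None,fx=3,fy=2.4375)])[:,:,::-1])
E
```

```text
t 19.45 tcp [ 0.4264 -0.3408  0.1444] jawyaw 1.363 zt [ 0.003 -0.001 -1.   ] F [-0.5  1.2  6.2] w 0.264
```

View pics/rg.png

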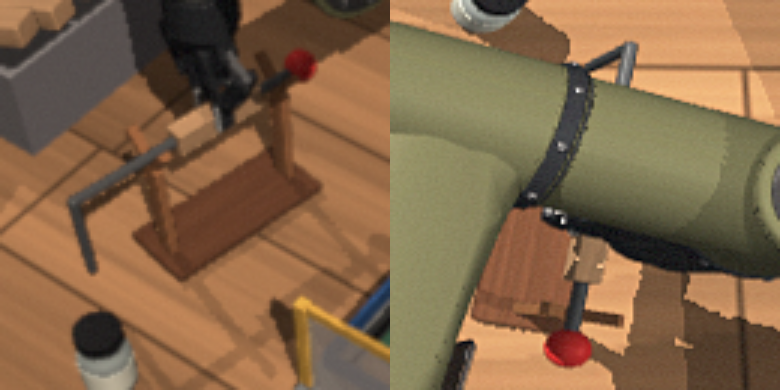

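The gripper holds the handle at its middle, TCP (0.4264,-0.3408,0.144) with jaw yaw 1.363. That is the pose to return to. I lift and swing over.

Emit:
apply_moves(rows=[-1, 0, 0, 0.01, 0, 0, 0, -1, 0, 0, 0.03, 0, 0, 0, -1, 0, 0, 0.06, 0, 0, 0, -1, 0, 0, 0.09, 0, 0, 0, -1, 0, 0, 0.12, 0, 0, 0])

```text
time: 19.97
ee_pos: [0.4252, -0.3401, 0.2634]
ee_rot: [[-0.978, 0.207, -0.001], [0.207, 0.978, 0.001], [0.001, 0.001, -1.0]]
wrist_force: [1.5, -0.8, -1.9]
grip_width: 0.262
```

Emit:
apply_moves(rows=[-1, 0, 0, 0.02, 0, 0, 0, -1, 0, 0, 0.03, 0, 0, 0, -1, 0, 0.02, 0.03, 0, 0, 0, -1, 0.01, 0.05, 0.03, 0, 0, 0, -1, 0.02, 0.08, 0.03, 0, 0, 0])

```text
time: 20.38
ee_pos: [0.4453, -0.2597, 0.2913]
ee_rot: [[-0.978, 0.209, -0.002], [0.209, 0.978, 0.001], [0.002, 0.001, -1.0]]
wrist_force: [0.4, 0.2, -1.8]
grip_width: 0.257
```

Emit:
apply_moves(rows=[-1, 0.006, 0.03, 0, 0, 0, 0.04, -1, 0.012, 0.06, 0, 0, 0, 0.08, -1, 0.018, 0.09, 0, 0, 0, 0.12, -1, 0.024, 0.12, 0, 0, 0, 0.16, -1, 0.03, 0.15, 0, 0, 0, 0.2])

```text
time: 20.8
ee_pos: [0.4753, -0.1087, 0.2913]
ee_rot: [[-0.994, 0.107, -0.002], [0.107, 0.994, 0.001], [0.002, 0.001, -1.0]]
wrist_force: [0.9, 0.3, -2.5]
grip_width: 0.261
```

Emit:
apply_moves(rows=[-1, 0.006, 0.03, 0, 0, 0, 0.04, -1, 0.012, 0.06, 0, 0, 0, 0.08, -1, 0.018, 0.09, 0, 0, 0, 0.12, -1, 0.024, 0.12, 0, 0, 0, 0.16, -1, 0.03, 0.13, 0, 0, 0, 0.216])

```text
time: 21.22
ee_pos: [0.5054, 0.023, 0.2908]
ee_rot: [[-1.0, -0.004, -0.002], [-0.004, 1.0, 0.001], [0.002, 0.001, -1.0]]
wrist_force: [0.4, -0.0, -2.4]
grip_width: 0.262
```

Emit:
apply_moves(rows=[-1, 0.01, 0.015, 0, 0, 0, 0, -1, 0.02, 0.03, 0, 0, 0, 0, -1, 0.03, 0.045, 0, 0, 0, 0, -1, 0.03, 0.055, 0, 0, 0, 0, -1, 0.03, 0.055, 0, 0, 0, 0])

```text
time: 21.63
ee_pos: [0.5355, 0.076, 0.2905]
ee_rot: [[-1.0, -0.001, -0.003], [-0.001, 1.0, -0.0], [0.003, -0.0, -1.0]]
wrist_force: [-0.3, -1.8, -2.1]
grip_width: 0.26
```

```bash
python3 - <<'E'
from h import *
st()
ims={n:bot.capture(n) for n in C}
o=np.zeros((600,800,3),np.uint8)
a=cv2.resize(ims["scene"][110:310,165:345],None,fx=2.2,fy=2.2); b=cv2.resize(ims["top"][60:260,155:335],None,fx=2.2,fy=2.2)
cv2.imwrite("pics/over.png",np.hstack([a,b])[:,:,::-1])
E
```

```text
t 21.63 tcp [0.5355 0.076  0.2905] jawyaw 1.572 zt [-0.003 -0.    -1.   ] F [-0.3 -1.8 -2.1] w 0.26
```

View pics/over.png

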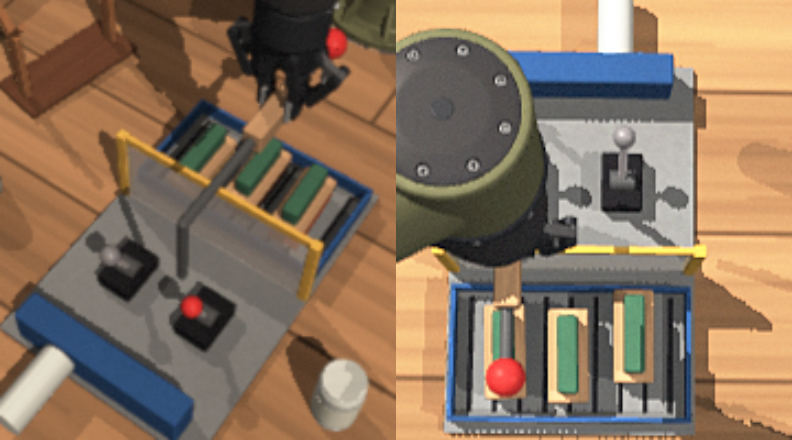

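```bash
python3 - <<'E'
from h import *
print(proj("scene",[[.7155,.076,.1965],[.7155,.076,.2965]]))
im=bot.capture("top"); sc=bot.capture("scene")
for m,a,ce in comps(green(im),60):
    p=back("top",ce,.07)
    if abs(p[1])<.15 : print(p,a,fit({"top":m.astype(np.float32)},(p[0],p[1],(-.2,.2)),(.045,.012,.05,.078)))
cs=comps(green(sc),30)
for m,a,ce in cs: print("scene",ce,a,back("scene",ce,.07))
o=np.hstack([cv2.resize(im[185:265,170:300],None,fx=3,fy=3),cv2.resize(sc[145:225,225:340],None,fx=3,fy=3)])
cv2.imwrite("pics/knock.png",o[:,:,::-1])
E
```

```text
[[246.07597867 232.65637742]
 [246.49979621 209.71789271]]
[ 0.47995065 -0.05158157  0.07      ] 314 (array([ 0.48192961, -0.05016726,  0.00334862]), np.float64(0.13916021585464478))
[0.47682695 0.10636764 0.07      ] 79 (array([0.47606122, 0.10663421, 0.35016452]), np.float64(0.791114091873169))
[0.454339   0.02417109 0.07      ] 303 (array([0.45649086, 0.02463865, 0.0270683 ]), np.float64(0.1613907814025879))
scene [257.54822335 176.54822335] 197 [ 0.47815707 -0.04743351  0.07      ]
scene [282.25581395 184.92093023] 215 [0.46142553 0.02989486 0.07      ]
scene [303.09606987 197.2489083 ] 229 [0.46393612 0.10294674 0.07      ]
```

View pics/knock.png

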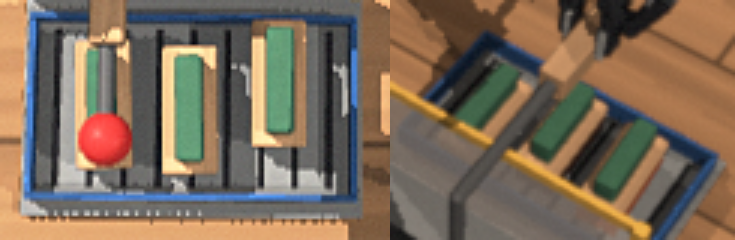

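```bash
python3 - <<'E'
from h import *
from scipy.spatial.transform import Rotation as R
ims={n:bot.capture(n) for n in C}
def bx(p,dims):
    hx,hy,z0,z1=dims
    L=np.array([[a,b,z] for a in(-hx,hx) for b in(-hy,hy) for z in(z0,z1)])
    return R.from_euler("zy",[p[2],-p[4]]).apply(L)+[p[0],p[1],p[3]]
G={n:comps(green(ims[n]),60) for n in C}
for nm,y,x in(("straw",-.05,.48),("mid",.024,.457)):
    ms={n:min(G[n],key=lambda c:np.linalg.norm(back(n,c[2],.07)[:2]-[x,y]))[0].astype(np.float32) for n in C}
    f=lambda p:sum(1-np.minimum(m,h).sum()/np.maximum(m,h).sum() for n,m in ms.items() for h in[hullmask(n,bx(p,(.045,.012,.04,.068)))])
    for z0,t0 in((.01,0),(.02,.15),(.02,-.15)):
        s=np.array([x,y,0.02,z0,t0]); r=minimize(f,s,method="Nelder-Mead",options=dict(initial_simplex=np.vstack([s]+[s+d for d in np.diag([.01,.01,.1,.01,.1])]),maxiter=600))
        print(nm,np.round(r.x,4),r.fun)
o=np.hstack([cv2.resize(ims["top"][180:260,250:300],None,fx=6,fy=6,interpolation=cv2.INTER_CUBIC),cv2.resize(ims["scene"][155:235,230:310],None,fx=6,fy=6,interpolation=cv2.INTER_CUBIC)])
cv2.imwrite("pics/knock2.png",o[:,:,::-1])
E
```

```text
straw [ 0.4845 -0.0514  0.0283  0.0055  0.0701] 0.4795183539390564
straw [ 0.4886 -0.0508  0.0391  0.0107  0.167 ] 0.48057305812835693
straw [ 0.4823 -0.0521  0.0081  0.006   0.0368] 0.49523162841796875
mid [0.4576 0.0244 0.0372 0.0054 0.0332] 0.44139546155929565
mid [0.4669 0.0246 0.0552 0.0094 0.2099] 0.4360010623931885
mid [0.4558 0.0246 0.0284 0.0029 0.0343] 0.43371838331222534
```

View pics/knock2.png

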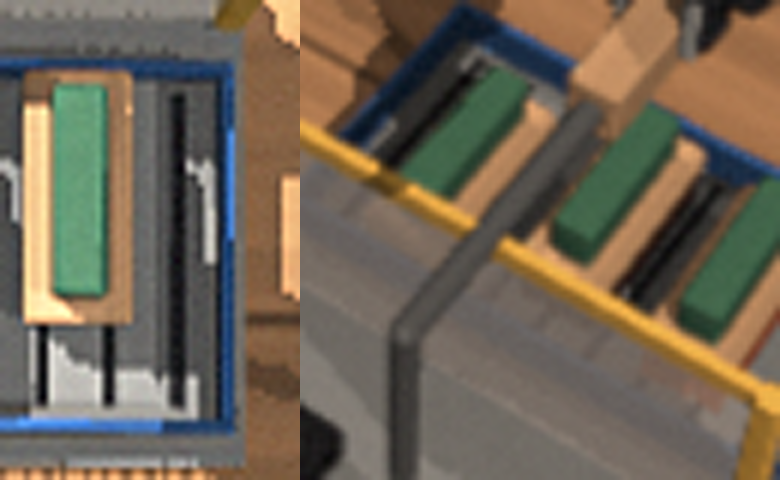

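The straw brush has been knocked about 25 mm towards the guard. The blue wall shows unbroken in front of it, and its fitted height and tilt match the middle brush, so it is still flat inside the tray. I go on to lower the leg behind the red ball.

Emit:
apply_moves(rows=[-1, 0.01, 0.004, 0, 0, 0, 0, -1, 0.02, 0.008, 0, 0, 0, 0, -1, 0.03, 0.008, 0, 0, 0, 0, -1, 0.03, 0.008, 0, 0, 0, 0, -1, 0.03, 0.008, 0, 0, 0, 0])

```text
time: 22.35
ee_pos: [0.5656, 0.0822, 0.292]
ee_rot: [[-1.0, 0.001, -0.001], [0.001, 1.0, -0.0], [0.001, -0.0, -1.0]]
wrist_force: [-0.1, 0.8, -1.8]
grip_width: 0.266
```

Emit:
apply_moves(rows=[-1, 0, 0, -0.02, 0, 0, 0, -1, 0, 0, -0.035, 0, 0, 0, -1, 0, 0, -0.05, 0, 0, 0, -1, 0, 0, -0.06, 0, 0, 0, -1, 0, 0, -0.06, 0, 0, 0])

```text
time: 22.77
ee_pos: [0.5644, 0.0823, 0.2299]
ee_rot: [[-1.0, 0.0, -0.004], [0.0, 1.0, -0.001], [0.004, -0.001, -1.0]]
wrist_force: [-0.2, -0.1, -3.5]
grip_width: 0.265
```

```bash
python3 - <<'E'
from h import *
o=st(); p=o["ee_pos"]
sc=bot.capture("scene")
tip=p+[.18,0,-.094]; P=proj("scene",[tip,tip+[0,0,.1],[.669+.08*np.sin(.45),.084,.032+.08*np.cos(.45)]]); print(tip,P)
h=hsv(sc); print([(a,ce) for m,a,ce in comps(((h[...,0]<5)|(h[...,0]>174))&(h[...,1]>180)&(h[...,2]>90),20)])
cv2.imwrite("pics/low.png",cv2.resize(sc[185:285,200:310],None,fx=5,fy=5,interpolation=cv2.INTER_CUBIC)[:,:,::-1])
E
```

```text
t 22.77 tcp [0.5644 0.0823 0.2299] jawyaw 1.57 zt [-0.004 -0.001 -1.   ] F [-0.2 -0.1 -3.5] w 0.265
[0.74442261 0.08232389 0.13590542] [[241.16442109 254.62141572]
 [241.12091636 234.57009681]
 [250.92591399 248.85112879]]
[(np.int32(93), array([310.27956989, 153.48387097])), (np.int32(75), array([251.76      , 249.05333333])), (np.int32(1192), array([445.03691275, 376.15016779]))]
```

View pics/low.png

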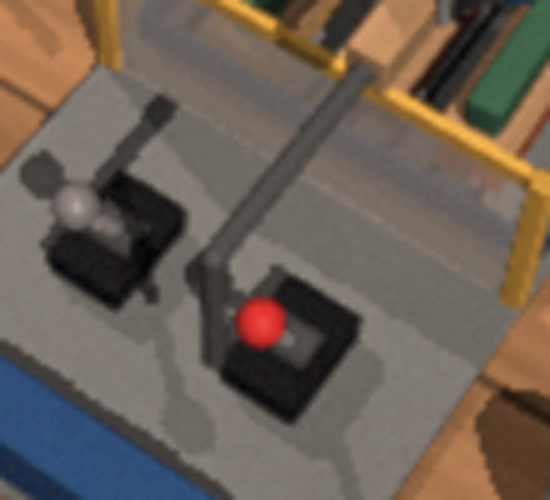

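The leg end is at about (243,257) in the scene view, beyond the red ball at (252,249) and in line with it. I lower and pull.

Emit:
apply_moves(rows=[-1, 0, 0.001, -0.02, 0, 0, 0, -1, 0, 0.001, -0.04, 0, 0, 0, -1, 0, 0.001, -0.06, 0, 0, 0, -1, 0, 0.001, -0.07, 0, 0, 0, -1, 0, 0.001, -0.07, 0, 0, 0])

```text
time: 23.23
ee_pos: [0.5648, 0.0834, 0.1606]
ee_rot: [[-1.0, 0.0, -0.003], [0.0, 1.0, -0.001], [0.003, -0.001, -1.0]]
wrist_force: [-0.1, 0.4, -3.3]
grip_width: 0.261
```

Emit:
apply_moves(rows=[-1, -0.008, 0, 0, 0, 0, 0, -1, -0.016, 0, 0, 0, 0, 0, -1, -0.024, 0, 0, 0, 0, 0, -1, -0.032, 0, 0, 0, 0, 0, -1, -0.04, 0, 0, 0, 0, 0])

```text
time: 23.65
ee_pos: [0.5261, 0.0839, 0.1644]
ee_rot: [[-1.0, -0.0, 0.005], [-0.0, 1.0, 0.002], [-0.005, 0.002, -1.0]]
wrist_force: [2.7, 0.8, -0.2]
grip_width: 0.258
```

```bash
cat >> h.py <<'E'
def ball():
    out={}
    for n in C:
        im=bot.capture(n); h=hsv(im)
        for m,a,ce in comps(((h[...,0]<5)|(h[...,0]>174))&(h[...,1]>180)&(h[...,2]>80),15):
            q=back(n,ce,.105)
            if abs(q[1]-.084)<.03 and .58<q[0]<.75: out[n]=(a,np.round(q[:2],4))
    return out
E
python3 -c "
from h import *
st();print(ball())"
```

```text
t 23.65 tcp [0.5261 0.0839 0.1644] jawyaw 1.571 zt [ 0.005  0.002 -1.   ] F [ 2.7  0.8 -0.2] w 0.258
{'scene': (np.int32(42), array([0.6851, 0.0889])), 'top': (np.int32(33), array([0.6887, 0.0773]))}
```

Emit:
apply_moves(rows=[-1, -0.01, 0, 0, 0, 0, 0, -1, -0.02, 0, 0, 0, 0, 0, -1, -0.03, 0, 0, 0, 0, 0, -1, -0.04, 0, 0, 0, 0, 0, -1, -0.048, 0, 0, 0, 0, 0])

```text
time: 24.17
ee_pos: [0.4778, 0.084, 0.1627]
ee_rot: [[-1.0, -0.0, 0.002], [-0.0, 1.0, 0.001], [-0.002, 0.001, -1.0]]
wrist_force: [4.4, 0.9, -1.9]
grip_width: 0.264
```

Emit:
apply_moves(rows=[-1, -0.003, 0, 0, 0, 0, 0, -1, -0.006, 0, 0, 0, 0, 0, -1, -0.008, 0, 0, 0, 0, 0, -1, -0.01, 0, 0, 0, 0, 0, -1, -0.01, 0, 0, 0, 0, 0])

```text
time: 24.58
ee_pos: [0.4688, 0.0846, 0.1637]
ee_rot: [[-1.0, -0.001, 0.004], [-0.001, 1.0, 0.003], [-0.004, 0.003, -1.0]]
wrist_force: [2.4, 3.8, 2.5]
grip_width: 0.263
```

```bash
python3 -c "
from h import *
st();print(ball())"
```

```text
t 24.58 tcp [0.4688 0.0846 0.1637] jawyaw 1.572 zt [ 0.004  0.003 -1.   ] F [2.4 3.8 2.5] w 0.263
{'scene': (np.int32(24), array([0.6325, 0.0913])), 'top': (np.int32(49), array([0.6298, 0.0788]))}
```

Emit:
apply_moves(rows=[-1, -0.002, 0, 0, 0, 0, 0, -1, -0.003, 0, 0, 0, 0, 0, -1, -0.003, 0, 0, 0, 0, 0])

```text
time: 24.93
ee_pos: [0.4653, 0.0845, 0.1628]
ee_rot: [[-1.0, -0.001, 0.002], [-0.001, 1.0, 0.002], [-0.002, 0.002, -1.0]]
wrist_force: [2.9, 4.1, 0.8]
grip_width: 0.26
```

```bash
python3 - <<'E'
from h import *
st();print(ball())
a=bot.capture("scene");b=bot.capture("top")
cv2.imwrite("pics/on.png",np.hstack([cv2.resize(a[185:285,200:310],None,fx=4,fy=4,interpolation=cv2.INTER_CUBIC),cv2.resize(b[80:180,170:250],None,fx=4,fy=4,interpolation=cv2.INTER_CUBIC)])[:,:,::-1])
E
```

```text
t 24.93 tcp [0.4653 0.0845 0.1628] jawyaw 1.572 zt [ 0.002  0.002 -1.   ] F [2.9 4.1 0.8] w 0.26
{'top': (np.int32(57), array([0.6297, 0.0799]))}
```

View pics/on.png

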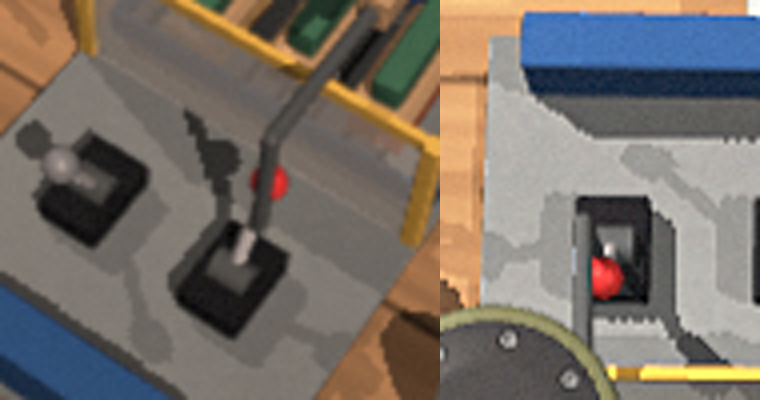

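```bash
python3 - <<'E'
from h import *
for uv in((205.7,134.5),(205.8,155)): print(back("top",uv,.17))
for uv in((275.5/4+200-0.5,140/4+185),): print(back("scene",uv,.17))
print(back("top",(605/4-110+170,278/4+80),.102))
E
```

```text
[0.649941   0.08880821 0.17      ]
[0.60054405 0.08737461 0.17      ]
[0.64127468 0.09210104 0.17      ]
[0.63000918 0.08014095 0.102     ]
```

Emit:
apply_moves(rows=[-1, 0.006, 0, 0, 0, 0, 0, -1, 0.01, -0.003, 0, 0, 0, 0, -1, 0.01, -0.006, 0, 0, 0, 0, -1, 0.01, -0.006, 0, 0, 0, 0, -1, 0.01, -0.006, 0, 0, 0, 0])

```text
time: 25.55
ee_pos: [0.474, 0.0765, 0.1612]
ee_rot: [[-1.0, 0.002, -0.003], [0.002, 1.0, -0.002], [0.003, -0.002, -1.0]]
wrist_force: [0.8, -1.0, -2.4]
grip_width: 0.264
```

Emit:
apply_moves(rows=[-1, -0.004, 0, 0, 0, 0, 0, -1, -0.007, 0, 0, 0, 0, 0, -1, -0.009, 0, 0, 0, 0, 0, -1, -0.011, 0, 0, 0, 0, 0, -1, -0.012, 0, 0, 0, 0, 0])

```text
time: 25.97
ee_pos: [0.4628, 0.0765, 0.1628]
ee_rot: [[-1.0, 0.002, 0.002], [0.002, 1.0, -0.002], [-0.002, -0.002, -1.0]]
wrist_force: [6.3, -5.5, -3.8]
grip_width: 0.261
```

```bash
python3 -c "
from h import *
st();print(ball())"
```

```text
t 25.97 tcp [0.4628 0.0765 0.1628] jawyaw 1.569 zt [ 0.002 -0.002 -1.   ] F [ 6.3 -5.5 -3.8] w 0.261
{'scene': (np.int32(53), array([0.6342, 0.087 ])), 'top': (np.int32(22), array([0.6315, 0.0903]))}
```

The lever is against its stop (Fx 6 N, ball no longer moving). I back off, lift over the ball to the robot side, and let it run on.

Emit:
apply_moves(rows=[-1, 0.006, 0.002, 0, 0, 0, 0, -1, 0.012, 0.004, 0, 0, 0, 0, -1, 0.012, 0.004, 0.02, 0, 0, 0, -1, 0.012, 0.004, 0.05, 0, 0, 0, -1, 0.012, 0.004, 0.08, 0, 0, 0])

```text
time: 26.48
ee_pos: [0.4737, 0.082, 0.2419]
ee_rot: [[-1.0, -0.001, -0.004], [-0.001, 1.0, -0.0], [0.004, -0.0, -1.0]]
wrist_force: [0.2, 0.4, -1.8]
grip_width: 0.261
```

Emit:
apply_moves(rows=[-1, -0.015, 0, 0, 0, 0, 0, -1, -0.03, 0, 0, 0, 0, 0, -1, -0.045, 0, 0, 0, 0, 0, -1, -0.059, 0, 0, 0, 0, 0, -1, -0.059, 0, 0, 0, 0, 0])

```text
time: 26.9
ee_pos: [0.414, 0.0823, 0.2426]
ee_rot: [[-1.0, -0.002, -0.0], [-0.002, 1.0, 0.002], [0.0, 0.002, -1.0]]
wrist_force: [1.8, 0.3, -1.7]
grip_width: 0.256
```

```bash
python3 - <<'E'
from h import *
o=st();print(ball())
a=bot.capture("scene");b=bot.capture("top")
h=hsv(b)
cv2.imwrite("pics/on2.png",np.hstack([cv2.resize(a[170:270,200:310],None,fx=4,fy=4,interpolation=cv2.INTER_CUBIC),cv2.resize(b[80:180,170:260],None,fx=4,fy=4,interpolation=cv2.INTER_CUBIC)])[:,:,::-1])
E
```

```text
t 26.9 tcp [0.414  0.0823 0.2426] jawyaw 1.573 zt [-0.     0.002 -1.   ] F [ 1.8  0.3 -1.7] w 0.256
{'scene': (np.int32(55), array([0.6343, 0.0865])), 'top': (np.int32(56), array([0.6308, 0.0797]))}
```

View pics/on2.png

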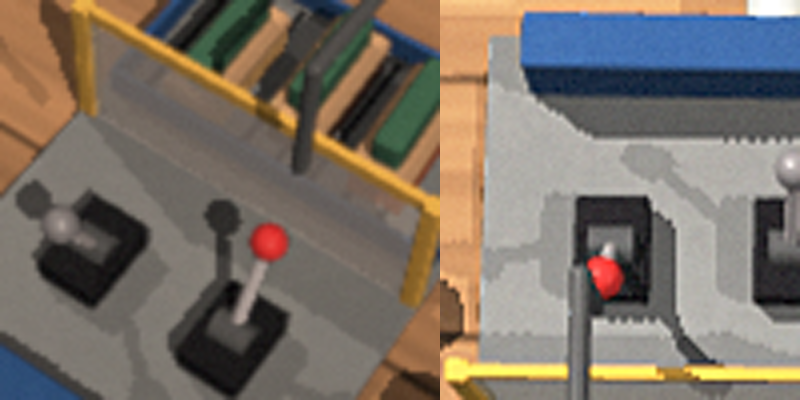

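```bash
python3 - <<'E'
from h import *
print(back("top",(205-.4,147.5),.2485),back("top",(204.8,175),.2485))
print("tip",back("scene",(275.3,211),.1485),"bend",back("scene",(313/4+199.5,70/4+169.5),.2485))
im={n:bot.capture(n) for n in C};P={}
for n in C:
    h=hsv(im[n])
    for m,a,ce in comps(((h[...,0]<5)|(h[...,0]>174))&(h[...,1]>180)&(h[...,2]>80),15):
        q=back(n,ce,.105)
        if abs(q[1]-.084)<.03 and .58<q[0]<.75: P[n]=ce
print(P,tri(P))
E
```

```text
[0.59955513 0.08340997 0.2485    ] [0.53906197 0.08148987 0.2485    ]
tip [0.59631905 0.08553268 0.1485    ] bend [0.59334155 0.08235844 0.2485    ]
{'scene': array([266.76785714, 229.92857143]), 'top': array([211.58823529, 148.7254902 ])} [0.63181149 0.08201524 0.09791997]
```

Rod and ball are aligned in y within 2 mm. I lower the rod, wait until about 5 s of running, then push back.

Emit:
apply_moves(rows=[-1, 0, -0.001, -0.025, 0, 0, 0, -1, 0, -0.001, -0.05, 0, 0, 0, -1, 0, -0.001, -0.07, 0, 0, 0, -1, 0, -0.001, -0.08, 0, 0, 0, -1, 0, -0.001, -0.08, 0, 0, 0])

```text
time: 27.62
ee_pos: [0.4147, 0.0801, 0.1596]
ee_rot: [[-1.0, 0.001, -0.004], [0.001, 1.0, -0.002], [0.004, -0.002, -1.0]]
wrist_force: [0.4, -0.0, -2.1]
grip_width: 0.26
```

Emit:
apply_moves(rows=[-1, 0, 0, 0, 0, 0, 0, -1, 0, 0, 0, 0, 0, 0, -1, 0, 0, 0, 0, 0, 0, -1, 0, 0, 0, 0, 0, 0, -1, 0, 0, 0, 0, 0, 0])

```text
time: 28.03
ee_pos: [0.4159, 0.0808, 0.163]
ee_rot: [[-1.0, 0.0, 0.001], [0.0, 1.0, 0.001], [-0.001, 0.001, -1.0]]
wrist_force: [-0.1, 0.3, -2.7]
grip_width: 0.258
```

Emit:
apply_moves(rows=[-1, 0, 0, 0, 0, 0, 0, -1, 0, 0, 0, 0, 0, 0, -1, 0, 0, 0, 0, 0, 0, -1, 0, 0, 0, 0, 0, 0, -1, 0, 0, 0, 0, 0, 0])

```text
time: 28.45
ee_pos: [0.4157, 0.0806, 0.1623]
ee_rot: [[-1.0, 0.0, -0.0], [0.0, 1.0, 0.0], [0.0, 0.0, -1.0]]
wrist_force: [-0.4, 0.4, -1.6]
grip_width: 0.257
```

Emit:
apply_moves(rows=[-1, 0, 0, 0, 0, 0, 0, -1, 0, 0, 0, 0, 0, 0, -1, 0, 0, 0, 0, 0, 0, -1, 0, 0, 0, 0, 0, 0, -1, 0, 0, 0, 0, 0, 0])

```text
time: 28.87
ee_pos: [0.4157, 0.0806, 0.1623]
ee_rot: [[-1.0, 0.0, -0.0], [0.0, 1.0, 0.0], [0.0, 0.0, -1.0]]
wrist_force: [1.1, 0.4, -2.7]
grip_width: 0.255
```

Emit:
apply_moves(rows=[-1, 0.005, 0, 0, 0, 0, 0, -1, 0.01, 0, 0, 0, 0, 0, -1, 0.015, 0, 0, 0, 0, 0, -1, 0.02, 0, 0, 0, 0, 0, -1, 0.025, 0, 0, 0, 0, 0])

```text
time: 29.28
ee_pos: [0.4411, 0.0804, 0.1622]
ee_rot: [[-1.0, 0.0, -0.001], [0.0, 1.0, -0.0], [0.001, -0.0, -1.0]]
wrist_force: [-2.9, -0.3, -1.5]
grip_width: 0.261
```

```bash
python3 -c "
from h import *
st();print(ball())"
```

```text
t 29.28 tcp [0.4411 0.0804 0.1622] jawyaw 1.57 zt [-0.001 -0.    -1.   ] F [-2.9 -0.3 -1.5] w 0.261
{'scene': (np.int32(58), array([0.6432, 0.0853])), 'top': (np.int32(48), array([0.6473, 0.0817]))}
```

Emit:
apply_moves(rows=[-1, 0.01, 0, 0, 0, 0, 0, -1, 0.02, 0, 0, 0, 0, 0, -1, 0.03, 0, 0, 0, 0, 0, -1, 0.04, 0, 0, 0, 0, 0, -1, 0.05, 0, 0, 0, 0, 0])

```text
time: 29.8
ee_pos: [0.4908, 0.0805, 0.1621]
ee_rot: [[-1.0, 0.0, -0.001], [0.0, 1.0, -0.0], [0.001, -0.0, -1.0]]
wrist_force: [-4.5, -0.3, -0.6]
grip_width: 0.259
```

Emit:
apply_moves(rows=[-1, 0.005, 0, 0, 0, 0, 0, -1, 0.01, 0, 0, 0, 0, 0, -1, 0.014, 0, 0, 0, 0, 0, -1, 0.017, 0, 0, 0, 0, 0, -1, 0.017, 0, 0, 0, 0, 0])

```text
time: 30.22
ee_pos: [0.4995, 0.0789, 0.163]
ee_rot: [[-1.0, -0.002, -0.019], [-0.002, 1.0, -0.005], [0.019, -0.005, -1.0]]
wrist_force: [-48.9, 1.9, 23.6]
grip_width: 0.257
```

```bash
python3 -c "
from h import *
st();print(ball())"
```

```text
t 30.22 tcp [0.4995 0.0789 0.163 ] jawyaw 1.573 zt [-0.019 -0.005 -1.   ] F [-48.9   1.9  23.6] w 0.257
{'scene': (np.int32(73), array([0.7115, 0.0872])), 'top': (np.int32(39), array([0.7101, 0.081 ]))}
```

The lever is back against its stop, harder than needed (49 N through the rod). I back off at once and lift.

Emit:
apply_moves(rows=[-1, -0.01, 0, 0, 0, 0, 0, -1, -0.03, 0, 0, 0, 0, 0, -1, -0.035, 0, 0.02, 0, 0, 0, -1, -0.035, 0, 0.05, 0, 0, 0, -1, -0.035, 0, 0.08, 0, 0, 0])

```text
time: 30.73
ee_pos: [0.4721, 0.0805, 0.2429]
ee_rot: [[-1.0, -0.0, -0.0], [-0.0, 1.0, -0.0], [0.0, -0.0, -1.0]]
wrist_force: [0.9, -0.2, -0.9]
grip_width: 0.259
```

Emit:
apply_moves(rows=[-1, 0, 0, 0.03, 0, 0, 0, -1, 0, 0, 0.05, 0, 0, 0, -1, 0, 0, 0.05, 0, 0, 0, -1, 0, 0, 0.05, 0, 0, 0, -1, 0, 0, 0.05, 0, 0, 0])

```text
time: 31.15
ee_pos: [0.4725, 0.0808, 0.291]
ee_rot: [[-1.0, 0.0, -0.001], [0.0, 1.0, 0.0], [0.001, 0.0, -1.0]]
wrist_force: [1.4, 0.9, -2.9]
grip_width: 0.258
```

```bash
python3 - <<'E'
from h import *
o=st();print(ball())
a=bot.capture("scene");b=bot.capture("top")
o=np.zeros((480,800,3),np.uint8);o[:,:480]=cv2.resize(a[130:250,210:330],None,fx=4,fy=4,interpolation=cv2.INTER_CUBIC);o[:,480:]=cv2.resize(b[90:210,175:255],None,fx=4,fy=4,interpolation=cv2.INTER_CUBIC)
cv2.imwrite("pics/off.png",o[:,:,::-1])
E
```

```text
t 31.15 tcp [0.4725 0.0808 0.291 ] jawyaw 1.571 zt [-0.001  0.    -1.   ] F [ 1.4  0.9 -2.9] w 0.258
{'scene': (np.int32(73), array([0.7114, 0.0869])), 'top': (np.int32(45), array([0.7073, 0.0794]))}
```

View pics/off.png

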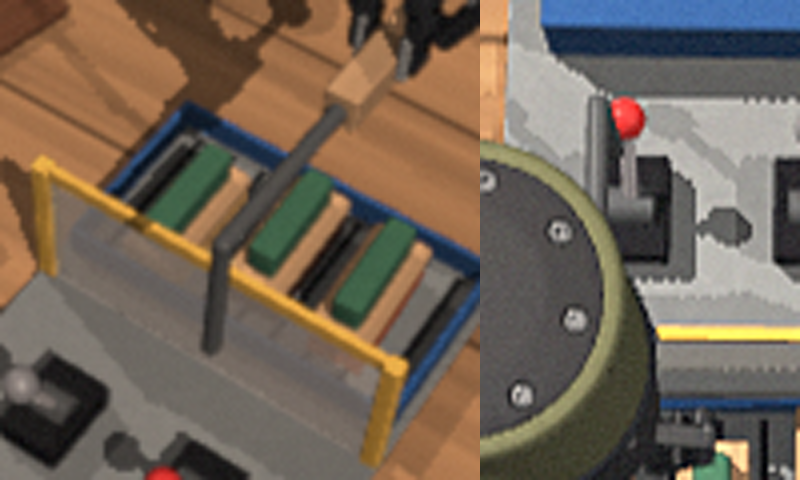

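```bash
python3 - <<'E'
from h import *
print("exp",proj("scene",[[.6525,.081,.297],[.6525,.081,.197]]),proj("top",[[.6525,.081,.297]]))
print("bend",tri(dict(scene=(265.2,190.2),top=(203.8,116))))
print(back("scene",(265.2,190.2),.297),back("scene",(262.5,215.7),.197))
b=bot.capture("scene");h=hsv(b);t=bot.capture("top")
for n,im in(("scene",b),("top",t)):
    h=hsv(im)
    for m,a,ce in comps(((h[...,0]<5)|(h[...,0]>174))&(h[...,1]>180)&(h[...,2]>80),15): print(n,a,ce, back(n,ce,.297))
print("knob exp",proj("scene",[[.3545,.081,.297]]),proj("top",[[.3545,.081,.297]]))
E
```

```text
exp [[264.58934894 191.34011867]
 [262.64654906 215.17025126]] [[204.38231883 117.12598551]]
bend [0.65290151 0.08204931 0.30279289]
[0.64910022 0.08037875 0.297     ] [0.65396993 0.08155383 0.197     ]
scene 47 [332.25531915 116.36170213] [0.35299473 0.09161665 0.297     ]
scene 74 [250.21621622 251.47297297] [0.79315509 0.13974362 0.297     ]
scene 1202 [444.63810316 376.1422629 ] [0.79459381 0.53926845 0.297     ]
top 2250 [ 17.81377778 117.57733333] [0.64562477 0.46381004 0.297     ]
top 46 [211.86956522 119.2173913 ] [0.64824267 0.06537804 0.297     ]
top 191 [201.31937173 262.61256545] [0.35446526 0.07967546 0.297     ]
knob exp [[328.33548015 115.00585451]] [[200.64865266 262.5893699 ]]
```

The rod sits in the grip as before, to within 1–2 mm, and the lever is off. I bring the rod back to the rest.

Emit:
apply_moves(rows=[-1, 0, -0.03, 0, 0, 0, -0.03, -1, 0, -0.06, 0, 0, 0, -0.06, -1, 0, -0.09, 0, 0, 0, -0.09, -1, 0, -0.12, 0, 0, 0, -0.12, -1, 0, -0.15, 0, 0, 0, -0.15])

```text
time: 31.87
ee_pos: [0.4724, -0.0707, 0.2922]
ee_rot: [[-0.997, 0.075, 0.0], [0.075, 0.997, 0.0], [-0.0, 0.0, -1.0]]
wrist_force: [1.8, -0.6, -2.1]
grip_width: 0.261
```

Emit:
apply_moves(rows=[-1, -0.004, -0.03, 0, 0, 0, -0.03, -1, -0.008, -0.06, 0, 0, 0, -0.06, -1, -0.012, -0.09, 0, 0, 0, -0.09, -1, -0.016, -0.12, 0, 0, 0, -0.12, -1, -0.02, -0.15, 0, 0, 0, -0.15])

```text
time: 32.28
ee_pos: [0.4522, -0.2209, 0.2921]
ee_rot: [[-0.989, 0.15, -0.0], [0.15, 0.989, 0.0], [0.0, 0.0, -1.0]]
wrist_force: [0.6, -0.6, -2.0]
grip_width: 0.261
```

Emit:
apply_moves(rows=[-1, -0.006, -0.03, 0, 0, 0, -0.03, -1, -0.012, -0.06, 0, 0, 0, -0.06, -1, -0.018, -0.09, 0, 0, 0, -0.09, -1, -0.027, -0.115, 0, 0, 0, -0.116, -1, -0.027, -0.121, 0, 0, 0, -0.116])

```text
time: 32.7
ee_pos: [0.424, -0.3434, 0.2916]
ee_rot: [[-0.978, 0.211, -0.002], [0.211, 0.978, -0.0], [0.002, -0.001, -1.0]]
wrist_force: [0.8, 0.9, -2.8]
grip_width: 0.263
```

Emit:
apply_moves(rows=[-1, 0, 0, 0, 0, 0, 0, -1, 0, 0, 0, 0, 0, 0, -1, 0, 0, -0.02, 0, 0, 0, -1, 0, 0, -0.04, 0, 0, 0, -1, 0, 0, -0.06, 0, 0, 0])

```text
time: 33.12
ee_pos: [0.4263, -0.3392, 0.2318]
ee_rot: [[-0.979, 0.205, 0.001], [0.205, 0.979, 0.0], [-0.001, 0.0, -1.0]]
wrist_force: [0.3, 0.3, -3.1]
grip_width: 0.262
```

```bash
python3 -c "
from h import *
st()"
```

```text
t 33.12 tcp [ 0.4263 -0.3392  0.2318] jawyaw 1.364 zt [ 0.001  0.    -1.   ] F [ 0.3  0.3 -3.1] w 0.262
```

Emit:
apply_moves(rows=[-1, 0, -0.001, -0.02, 0, 0, 0, -1, 0, -0.001, -0.04, 0, 0, 0, -1, 0, -0.001, -0.055, 0, 0, 0, -1, 0, -0.001, -0.065, 0, 0, 0, -1, 0, -0.001, -0.07, 0, 0, 0])

```text
time: 33.53
ee_pos: [0.4256, -0.3402, 0.1608]
ee_rot: [[-0.979, 0.205, -0.002], [0.205, 0.979, 0.001], [0.002, 0.001, -1.0]]
wrist_force: [0.1, 0.4, -3.5]
grip_width: 0.26
```

Emit:
apply_moves(rows=[-1, 0, 0, -0.004, 0, 0, 0, -1, 0, 0, -0.008, 0, 0, 0, -1, 0, 0, -0.012, 0, 0, 0, -1, 0, 0, -0.015, 0, 0, 0, -1, 0, 0, -0.015, 0, 0, 0])

```text
time: 33.95
ee_pos: [0.426, -0.3415, 0.148]
ee_rot: [[-0.978, 0.207, 0.001], [0.207, 0.978, -0.001], [-0.001, -0.0, -1.0]]
wrist_force: [-0.1, 2.4, 1.6]
grip_width: 0.256
```

```bash
python3 -c "
from h import *
st()"
```

```text
t 33.95 tcp [ 0.426  -0.3415  0.148 ] jawyaw 1.363 zt [ 0.001 -0.001 -1.   ] F [-0.1  2.4  1.6] w 0.256
```

Emit:
apply_moves(rows=[-1, 0, 0, -0.001, 0, 0, 0, -1, 0, 0, -0.002, 0, 0, 0, -1, 0, 0, -0.002, 0, 0, 0])

```text
time: 34.2
ee_pos: [0.4262, -0.3416, 0.1468]
ee_rot: [[-0.978, 0.207, 0.002], [0.207, 0.978, -0.001], [-0.002, -0.0, -1.0]]
wrist_force: [1.1, 3.2, 5.3]
grip_width: 0.262
```

Emit:
apply_moves(rows=[-0.3, 0, 0, 0, 0, 0, 0, 0.1, 0, 0, 0, 0, 0, 0, 0.4, 0, 0, 0, 0, 0, 0, 0.4, 0, 0, 0, 0, 0, 0, 0.4, 0, 0, 0, 0, 0, 0])

```text
time: 34.62
ee_pos: [0.4256, -0.3415, 0.1451]
ee_rot: [[-0.978, 0.207, -0.0], [0.207, 0.978, 0.0], [0.0, 0.0, -1.0]]
wrist_force: [0.9, 0.7, 0.4]
grip_width: 0.706
```

Emit:
apply_moves(rows=[0.4, 0, 0, 0.02, 0, 0, 0, 0.4, 0, 0, 0.05, 0, 0, 0, 0.4, 0, 0, 0.08, 0, 0, 0, 0.4, 0, 0, 0.11, 0, 0, 0, 0.4, 0, 0, 0.12, 0, 0, 0])

```text
time: 35.03
ee_pos: [0.4262, -0.3425, 0.2706]
ee_rot: [[-0.978, 0.207, 0.005], [0.207, 0.978, -0.004], [-0.006, -0.003, -1.0]]
wrist_force: [-0.3, -0.4, 0.7]
grip_width: 0.699
```

Emit:
apply_moves(rows=[0.4, 0, 0.2, 0.03, 0, 0, 0, 0.4, 0, 0.2, 0.03, 0, 0, 0, 0.4, 0, 0.2, 0.03, 0, 0, 0, 0.4, 0, 0.2, 0.03, 0, 0, 0, 0.4, 0, 0.2, 0.03, 0, 0, 0])

```text
time: 35.45
ee_pos: [0.4252, -0.1395, 0.2956]
ee_rot: [[-0.978, 0.207, 0.001], [0.207, 0.978, 0.0], [-0.001, 0.0, -1.0]]
wrist_force: [0.1, 0.2, -0.0]
grip_width: 0.703
```

Emit:
apply_moves(rows=[0.4, -0.1, 0.12, 0, 0, 0, 0, 0.4, -0.1, 0.12, 0, 0, 0, 0, 0.4, -0.1, 0.12, 0, 0, 0, 0, 0.4, -0.1, 0.12, 0, 0, 0, 0, 0.4, -0.1, 0.12, 0, 0, 0, 0])

```text
time: 35.87
ee_pos: [0.3239, -0.0177, 0.2963]
ee_rot: [[-0.98, 0.198, 0.004], [0.198, 0.98, 0.004], [-0.003, 0.005, -1.0]]
wrist_force: [1.6, -0.1, 1.4]
grip_width: 0.696
```

```bash
python3 - <<'E'
from h import *
st();print(ball())
b,ims=brushes(lambda p:p[1]>-.15)
for x in b: print(x)
for n in C:
    h=hsv(ims[n])
    for m,a,ce in comps(((h[...,0]<5)|(h[...,0]>174))&(h[...,1]>180)&(h[...,2]>90),20): print(n,a,np.round(ce,1))
cv2.imwrite("pics/fin.png",np.hstack([cv2.resize(ims["scene"][70:330,100:350],None,fx=1.6,fy=1.6,interpolation=cv2.INTER_CUBIC),cv2.resize(ims["top"][70:330,170:420],None,fx=1.6,fy=1.6,interpolation=cv2.INTER_CUBIC)])[:,:,::-1])
E
```

```text
t 35.87 tcp [ 0.3239 -0.0177  0.2963] jawyaw 1.372 zt [ 0.004  0.004 -1.   ] F [ 1.6 -0.1  1.4] w 0.696
{'scene': (np.int32(75), array([0.7112, 0.087 ])), 'top': (np.int32(60), array([0.7073, 0.082 ]))}
(array([ 0.4801, -0.0525,  0.0209]), np.float64(0.514), 2, np.int32(314))
(array([0.458 , 0.0996, 0.0683]), np.float64(0.396), 2, np.int32(335))
(array([0.454 , 0.0244, 0.0506]), np.float64(0.423), 2, np.int32(310))
scene 71 [219.9  91.1]
scene 74 [250.2 251.5]
scene 1192 [444.9 376.2]
top 43 [ 8.7 81.1]
top 2163 [ 18.2 119.2]
top 61 [211.1 119.3]
top 165 [379. 282.]
```

View pics/fin.png

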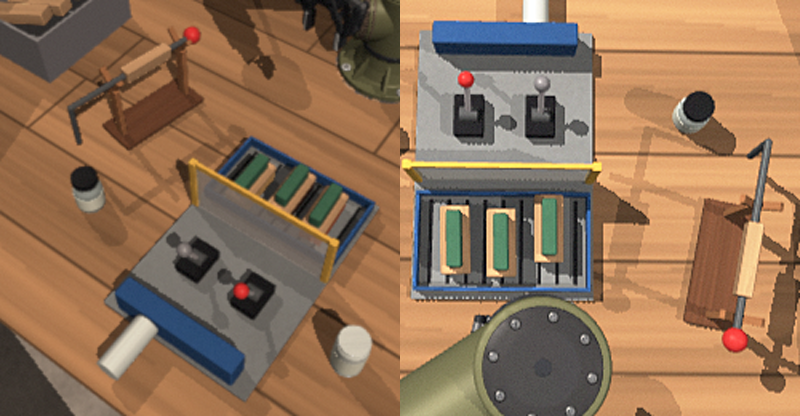

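Everything is in place: the knob is on its starting pixels and the lever is off. One doubt remains, whether the knocked straw brush is flat. I check it against its neighbour.

```bash
python3 - <<'E'
from h import *
ims={n:bot.capture(n) for n in C}; D={}
for n in C:
    for m,a,ce in comps(green(ims[n]),60):
        q=back(n,ce,.07)
        if abs(q[1])<.15 and q[0]<.55:
            nm="straw" if q[1]<-.02 else "mid" if q[1]<.07 else "orange"
            D[nm,n]=(a,ce,cv2.minAreaRect(np.argwhere(m)[:,::-1].astype(np.float32)))
for k,v in D.items(): print(k,v[0],np.round(v[1],2),np.round(v[2][1],1),round(v[2][2],1))
for nm in("straw","mid","orange"):
    print(nm,np.round(tri({n:D[nm,n][1] for n in C}),4))
o=np.hstack([cv2.resize(ims["scene"][150:225,225:325],None,fx=5,fy=5,interpolation=cv2.INTER_CUBIC),cv2.resize(ims["top"][180:255,245:300],None,fx=5,fy=5,interpolation=cv2.INTER_CUBIC)])
cv2.imwrite("pics/last.png",o[:,:,::-1])
E
```

```text
('straw', 'scene') 198 [257.69 176.46] [ 8.9 23.3] 41.6
('mid', 'scene') 221 [282.32 184.63] [ 8.2 28. ] 36.9
('orange', 'scene') 229 [303.1  197.25] [ 8.2 28.8] 32.9
('straw', 'top') 314 [262.99 211.05] [34.  8.] 90.0
('orange', 'top') 334 [203.33 219.11] [35.  9.] 90.0
('mid', 'top') 311 [232.87 220.85] [35.  9.] 90.0
straw [ 0.479  -0.0498  0.0704]
mid [0.4547 0.0253 0.0607]
orange [0.4584 0.0999 0.0612]
```

View pics/last.png

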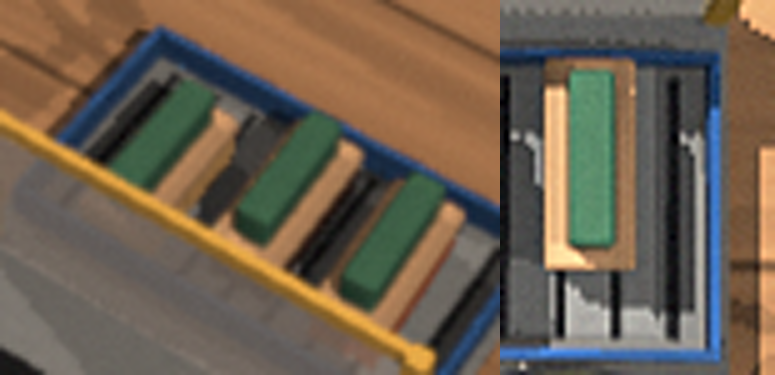

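In the scene view the yellow bar hides the straw brush's near end, which explains its shorter outline there. Its edges follow the same perspective trend as its neighbours (32.9°, 36.9°, 41.6°), and the tray wall is unbroken in front of it, so it lies flat. I hand in.

```bash
python3 -c "
from h import *
st();print(bot.sign_off())"
```

```text
t 36.17 tcp [ 0.3259 -0.0222  0.2949] jawyaw 1.36 zt [-0.001 -0.001 -1.   ] F [0.1 0.1 0.4] w 0.698
the job is handed in; nothing more can be done
None
```

I handed the job in at 36 s; there is no verdict, so what follows is from my own checks.

- **Brushes:** All three brushes present (straw, black, orange) are in the blue tray, bristles down. The straw one was knocked about 25 mm towards the guard after I placed it. It now rests at or very near the tray's guard-side wall. The views agree that it lies flat. My two-camera height came out about 10 mm high for it, which I put down to the guard bar hiding its end.
- **Lever:** I pulled the red lever over with the rod until it was against its stop. The leg slipped a little sideways on the ball, so I re-centred it and pulled again. The extractor ran for about 5 s, then I pushed the lever back to its off stop. That last push reached about 49 N at the wrist through the rod, harder than intended but under the 120 N limit.
- **Rod:** It hangs in both Vs again, bent end the same way and pointing down. Its red knob is within half a pixel of its starting position in both cameras.
- **Rest of the scene:** The grey lever looked unmoved throughout. The jar and tin showed no change in the final pictures, but I did not measure them again. The arm was clear of everything at the end.

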